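# Fetch the innermost filament spool for drying

## Robot

A 7-joint arm with a two-finger parallel gripper is mounted at the origin on the work surface. World frame = base frame: x ahead of the robot, y to its left, z up, the work surface at z = 0. Lengths are in mm, angles in rad, forces in N, time in s.
With the tool pointing down it reaches from about 400 to 875 mm from the base axis. Payload 4.4 kg.
Tool frame: the origin (TCP) lies between the finger pads; the fingertips stand ctrl.tip_reach ahead of it and the grasp point (between the pads) lies 8 mm behind it (ctrl.tip_reach is the distance from the TCP to the fingertips, in mm); z points along the fingers, y is the direction in which the jaws open and shut (so a half turn about z gives the same grasp; the last joint's range is limited). The gripper opens to 85 mm and grips with 20 to 120 N. Pads are 22 mm wide; open, the fingers measure 114 mm over their backs; the gripper's body (76 mm by 85 mm) begins 54 mm behind the grasp point. The pads swing forward as they close: fully open they stand 13 mm farther back than shut.
Start: joints at [-1.194, 0.628, 0.038, 1.517, -0.027, 0.996, -0.02], TCP at [278.486, 587.336, 242.313] pointing down, gripper open.
Joint ranges: [-3.06, 3.06], [-0.37, 2.12], [-1.25, 1.32], [0.18, 2.47], [-1.1, 4.24], [0.23, 1.98], [-2.94, 2.94]. Speed limits (rad/s): [2.57, 2.57, 3.14, 3.14, 3.14, 3.14, 3.14].

## Interface

Orientations are given as [roll, pitch, yaw] about the fixed x, y, z axes, in that order (R = Rz(yaw) Ry(pitch) Rx(roll)).
In Python, from cell import status, viewer, order, ctrl gives the robot as it stands.
- The arm moves only by the tool play_rows, never from a script. Its argument "series" is a list of rows, each a list of 5 numbers: the shift along the tool's x, y, z in cm, then the turn about the tool's z in degrees, then the closure, from 0 (fully open) to 1 (shut). In form: [[x, y, z, yaw, gripper], ...]. A call has 1 to 8 rows; each row is the pose to reach, as a shift and turn from the pose commanded when the call began, along the tool's axes at that moment; what a row does not reach only later rows make up. A row lasts 1/10 s, in which the tool goes at most 50 mm and 8.59 degrees, less where a joint would pass 70% of its speed; a pose out of reach is approached as far as the arm can. A call with a gripper value outside its range is refused whole. The fingers move at their own pace and stop on an object; the grip force is fixed at half the most. Time passes only in rows, so rows that repeat a pose let the fingers close. It gives the time, the measured TCP pose, the force and the opening at its end, in the units of the state.
- status.read_state(): the state, without advancing time (a new reading comes with each control period).
- viewer.get_image(name): name is "side" or "top" or "wrist"; returns a dict with "img" (400x640x3 uint8, red, green, blue), "vfov" (degrees; the focal length in pixels is half the picture's height over the tangent of half this angle, whatever the lens; pixels are square), "cx", "cy" (the principal point, pixels), "rvec" (rotation vector, rad) and "tvec" (3), from world to camera coordinates, as OpenCV has them; the wrist camera has in their place "tool_from_camera" (4x4, takes a point from camera to tool coordinates, whose origin is the TCP and whose axes are the flange's). Camera axes: x right, y down, z forward; pixel columns grow to the right and rows downward; lengths in mm; the calibration is good to about 2 mm. The wrist camera is an equidistant fisheye: a pixel r from the principal point sees the ray r / f radians off the axis. A picture is of the moment at which its call begins: read the wrist's pose just before it. There is no depth.
- order.finish_job(): hands the job in, once; it reports no verdict.
The state is a dict: "clock": time; "qpos": joint angles; "qd": joint speeds; "tau": joint torques, N m; "eef_pos": TCP position; "tool_rot": TCP orientation; "force": force on the tool from outside, world axes, zero at the start; "torque": the same for the moment, N m; "width": finger opening in mm.
Only numpy, scipy, OpenCV 4.12 (cv2) and the standard library are available. Lean on these libraries where they do the work, as an engineer would, in place of code of your own. Each camera call takes 0.05 s, during which the arm holds its last target. There are 200 camera calls.

## Task

The orange filament has to go into the dryer, but its spool hangs innermost on the rack's tube, behind the violet and the teal one. Take those two off and stand them both on the parking stand, then stand the orange spool on the rollers in the dryer, and hang the other two back on the tube just where each of them hung before, leaving the orange one's place empty. Set the spools down rather than dropping them, and leave the cleaner bottle, the glue stick, the black bracket and the nozzle jar where they stand.

Things in the scene. Friction and masses are not known exactly. Their poses are not given: they have to be found in the camera images.
- orange_mid (a point): filament spool on edge: brown card flanges, orange filament between them and in six sight holes; 130 mm diameter, 32 mm wide, open 50 mm bore, 0.2 to 0.4 kg. Point: its centre; y: bore axis (flange faces 16 mm either side). The one wanted: always innermost on the tube, next to the upright. It may roll about its axis; it can be lifted by the flanges, pinched at the top.
- violet_mid (a point): filament spool on edge: brown card flanges, dark violet filament between them and in six sight holes; 130 mm diameter, 32 mm wide, open 50 mm bore, 0.2 to 0.4 kg. Point: its centre; y: bore axis (flange faces 16 mm either side). Hangs in the middle or outermost on the tube. It may roll about its axis; it can be lifted by the flanges, pinched at the top.
- teal_mid (a point): filament spool on edge: brown card flanges, teal (blue-green) filament between them and in six sight holes; 130 mm diameter, 32 mm wide, open 50 mm bore, 0.2 to 0.4 kg. Point: its centre; y: bore axis (flange faces 16 mm either side). Hangs in the middle or outermost on the tube. It may roll about its axis; it can be lifted by the flanges, pinched at the top.
- rack: fixed grey spool rack, base 12 mm thick. Origin under the base; a level steel tube, 20 mm thick, no lip, runs along y at x = 0, 120 mm up, from the upright (y = +127 mm) to its free end (y = -115 mm). Spools hang by their bores about 75 mm apart, centres 15 mm under the tube's axis; raised 15 mm, 15 mm of air all round. On and off only over the free end. Fingers fit between spools above the tube.
- park: fixed black parking stand, 150 x 180 mm, origin under its centre. Two aluminium rollers along y (16 mm thick, do not turn, x = +-38 mm, 30 mm up); fins 38 mm high at y = 0 and +-84 mm divide it into two places, centred at y = -42 and +42 mm. A spool stands on edge across both rollers, bore axis along y, centre over x = 0, 92 mm up.
- dryer: fixed white open tub, 166 x 66 mm, walls 86 mm high, origin under its centre; panel at the -x end, smoked hood folded right back behind it (x = +90 to +245 mm, 86 mm high). Inside, two aluminium rollers along y (do not turn, x = +-38 mm, 36 mm up) between side walls 54 mm apart. A spool goes in from above, bore axis along y, and stands on the rollers, centre over x = 0, 98 mm up.
- cleaner: white round bottle with a blue cap, 50 mm diameter, 135 mm tall, standing on the robot's side of the rack. Origin: centre of its underside. Bystander: leave it where it is.
- glue: yellow glue stick, 28 mm diameter, 95 mm tall, standing on the robot's side of the parking stand. Origin: centre of its underside. Bystander: leave it where it is.
- bracket: small black printed bracket, base 50 x 60 mm, 45 mm tall, on the far side of the rack. Origin: centre of its underside. Bystander: leave it where it is.
- nozzles: amber glass jar with a brass lid, 44 mm diameter, 45 mm tall, on the bench beyond and between the rack and the stands. Origin: centre of its underside. Bystander: leave it where it is.

How it is judged (in metres and radians):
On the way, in this order (a step that is already met when the one before it is completed fails the run):
1. the violet and the teal spool both stand released on the parking stand's rollers (x of violet_mid in the frame of park between -0.012 and 0.012 m and y of violet_mid in the frame of park between -0.075 and 0.075 m and z of violet_mid in the frame of park between 0.082 and 0.1 m and angle between the y axis of each of violet_mid, teal_mid and the y axis of park, either way round below 0.25 rad and linear speed of each of violet, teal below 0.03 m/s and angular speed of each of violet, teal below 0.3 rad/s and contact force between each of violet, teal and the fingers below 0.2 N and x of teal_mid in the frame of park between -0.012 and 0.012 m and y of teal_mid in the frame of park between -0.075 and 0.075 m and z of teal_mid in the frame of park between 0.082 and 0.1 m), for 0.2 s.
2. the orange spool stands released on the rollers in the dryer (x of orange_mid in the frame of dryer between -0.012 and 0.012 m and y of orange_mid in the frame of dryer between -0.016 and 0.016 m and z of orange_mid in the frame of dryer between 0.088 and 0.106 m and angle between the y axis of orange_mid and the y axis of dryer, either way round below 0.25 rad and linear speed of orange below 0.03 m/s and angular speed of orange below 0.3 rad/s and contact force between orange and the fingers below 0.2 N), for 0.2 s.
At the end, for the whole second after the job is handed in: The orange spool stands on the dryer's two rollers (centre within 12 mm along the dryer, axis within 14 degrees); the violet and the teal one hang on the rack's tube, each centre within 20 mm of where it hung at the start; all three released and at rest (all of step 2 and distance of each of violet_mid, teal_mid from where it was at the start of the episode below 0.02 m and angle between the y axis of each of violet_mid, teal_mid and the y axis of rack, either way round below 0.2 rad and linear speed of each of violet, teal below 0.03 m/s and angular speed of each of violet, teal below 0.3 rad/s and contact force between each of violet, teal and the fingers below 0.2 N); the robot touches nothing.
It fails at once if a bystander was moved more than 25 mm (bottle, glue stick, bracket or nozzle jar) (distance of any of cleaner, glue, bracket, nozzles from where it was at the start of the episode above 0.025 m).
It fails at once if the bottle or the glue stick was tipped over (angle between any of cleaner, glue's own z axis and vertical above 0.5 rad).
It fails at once if the orange spool was dropped (fell free by more than about 25 mm) or landed on the bench ((contact force between orange and the fingers below 0.05 N and linear speed of orange above 0.7 m/s) or height (world z) of orange_mid below 0.072 m).
It fails at once if the violet spool was dropped (fell free by more than about 25 mm) or landed on the bench ((contact force between violet and the fingers below 0.05 N and linear speed of violet above 0.7 m/s) or height (world z) of violet_mid below 0.072 m).
It fails at once if the teal spool was dropped (fell free by more than about 25 mm) or landed on the bench ((contact force between teal and the fingers below 0.05 N and linear speed of teal above 0.7 m/s) or height (world z) of teal_mid below 0.072 m).
It also fails if it takes over 147 s, if anything falls off the work surface, if the arm or the gripper's body presses on something with over 40 N, if the wrist force passes 120 N, or if a joint passes its speed limit or range.

## Working session

There is one attempt and no reset: what is moved stays moved. The work goes in short steps, Python scripts to look and compute and a tool call to move; the robot and the scene stay as the last step left them, time stands still between calls to the robot, and variables do not carry over. Pictures are saved under pics/ and viewed, about 12 in all and at most 16, crops included, and the job is handed in when it is done.

Besides the shell and the picture viewer there is one more tool, called by a JSON object that holds its "method" and its "body", one argument or row to a line. play_rows: Moves the arm, as the interface text tells. Its arguments: {"type":"object","properties":{"series":{"type":"array","items":{"type":"array","items":{"type":"number"}}}},"required":["series"]}

```bash
mkdir -p pics; ls
python3 - <<'E'
from cell import status,viewer,ctrl
import cv2
print(status.read_state(), ctrl.tip_reach)
for n in("side","top"):
    d=viewer.get_image(n); cv2.imwrite(f"pics/{n}0.png",d["img"][...,::-1]); print(n,{k:v for k,v in d.items() if k!="img"})
E
```

```text
pics
{'clock': 0.0, 'qpos': array([-1.19379321,  0.62931554,  0.03845408,  1.51841365, -0.0270106 ,
        0.99629456, -0.02001757]), 'qd': array([ 0.00020869, -0.00014484,  0.00143193,  0.00253556, -0.00073735,
        0.00154813,  0.00081276]), 'tau': array([-6.21492363e-04, -5.63388598e+01,  1.22616693e+00, -1.93451107e+01,
        1.09734890e-02,  1.04847454e-02, -3.94516249e-06]), 'eef_pos': array([278.21832449, 586.75571163, 241.39451853]), 'tool_rot': array([-3.13967999e+00,  2.29189778e-05,  2.69875538e+00]), 'force': array([-0.17521799,  0.41902507, -0.46921121]), 'torque': array([ 0.06074688, -0.03616275, -0.04624344]), 'width': 85.24967343217907} 11.0
side {'vfov': 54.38067696147044, 'cx': 324.1513921811277, 'cy': 196.351722779609, 'rvec': array([ 2.33350749, -0.17074185,  0.04336805]), 'tvec': array([-533.81562352,  138.11365347,  975.51413302])}
top {'vfov': 49.42599657642429, 'cx': 317.0091613573644, 'cy': 204.64525743811325, 'rvec': array([ 2.14671241, -2.1694347 ,  0.09423709]), 'tvec': array([  41.45517488,  562.96456528, 1147.54885591])}
```

View pics/side0.png

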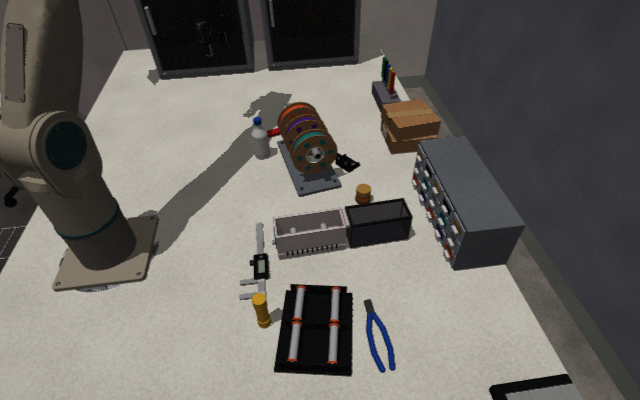

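View pics/top0.png

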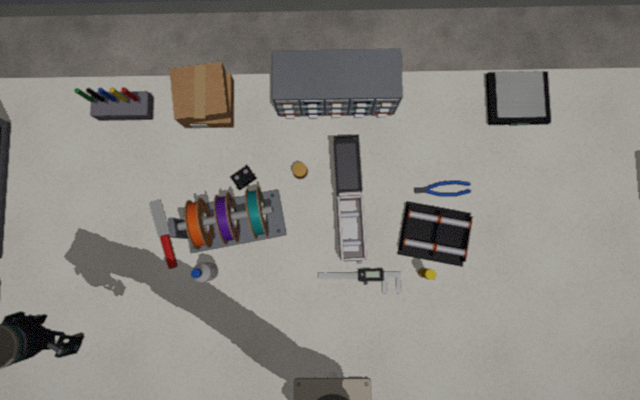

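```bash
cat > h.py <<'E'
import numpy as np, cv2
from cell import status,viewer
cal={}
def get(n):
    d=viewer.get_image(n); return d
def ray(d,u,v):
    f=200/np.tan(np.radians(d["vfov"])/2)
    R=cv2.Rodrigues(np.array(d["rvec"]))[0]; t=np.array(d["tvec"])
    r=R.T@np.array([(u-d["cx"])/f,(v-d["cy"])/f,1.]); return -R.T@t, r/np.linalg.norm(r)
def plane(d,u,v,z):
    o,r=ray(d,u,v); return o+r*(z-o[2])/r[2]
def tri(*rs):
    A=0;b=0
    for o,r in rs:
        P=np.eye(3)-np.outer(r,r); A=A+P; b=b+P@o
    p=np.linalg.solve(A,b); return p,[np.linalg.norm((np.eye(3)-np.outer(r,r))@(p-o)) for o,r in rs]
def proj(d,p):
    f=200/np.tan(np.radians(d["vfov"])/2)
    R=cv2.Rodrigues(np.array(d["rvec"]))[0]; c=R@np.array(p)+np.array(d["tvec"]); return d["cx"]+f*c[0]/c[2],d["cy"]+f*c[1]/c[2]
E
python3 - <<'E'
import cv2,numpy as np
t=cv2.imread("pics/top0.png");s=cv2.imread("pics/side0.png")
def crop(im,x0,y0,x1,y1,k,g):
    c=cv2.resize(im[y0:y1,x0:x1],None,fx=k,fy=k,interpolation=cv2.INTER_CUBIC)
    c=np.clip(c.astype(float)*1.3,0,255).astype(np.uint8)
    for x in range(-(-x0//g)*g,x1,g): cv2.line(c,((x-x0)*k,0),((x-x0)*k,6),(0,0,255),1);cv2.putText(c,str(x),((x-x0)*k,18),0,.35,(0,0,255))
    for y in range(-(-y0//g)*g,y1,g): cv2.line(c,(0,(y-y0)*k),(6,(y-y0)*k),(0,0,255),1);cv2.putText(c,str(y),(8,(y-y0)*k+4),0,.35,(0,0,255))
    return c
a=crop(t,160,180,300,260,5,10);b=np.zeros((600,800,3),np.uint8)
c=np.vstack([crop(t,160,180,290,260,5,10)]);d=crop(t,325,130,480,270,4,10)
cv2.imwrite("pics/c1.png",c);cv2.imwrite("pics/c2.png",d)
cv2.imwrite("pics/c3.png",crop(s,240,95,415,235,4,10))
E
```

```text
(no output)
```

View pics/c1.png

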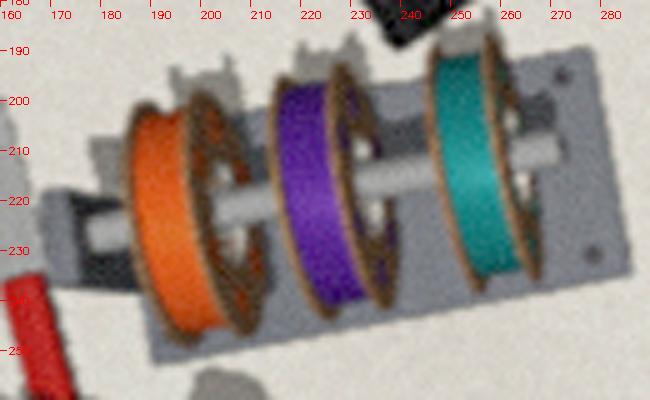

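View pics/c2.png

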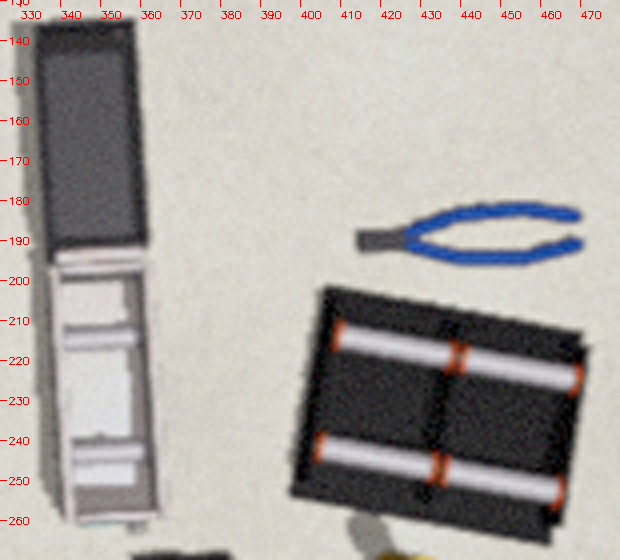

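View pics/c3.png

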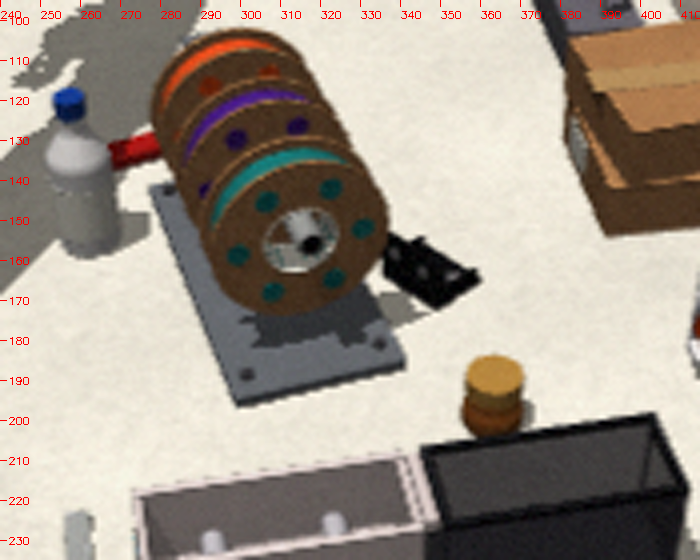

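```bash
cat > m1.py <<'E'
from h import *
np.set_printoptions(precision=1,suppress=True)
T=get("top");S=get("side")
import pickle
pickle.dump((T,S),open("cal.pkl","wb"))
print("tube end tri",tri(ray(T,273,210),ray(S,318,155.7)), plane(T,273,210,120))
print("rack corners",[plane(T,u,v,12)for u,v in((278,190),(286,234),(190,253))], [plane(S,u,v,12)for u,v in((299.5,196),(340.5,186.5))])
print("tube line top",[plane(T,u,v,120)for u,v in((271,210),(240,215.5),(208,221),(183,226))])
print("dryer rim",[plane(T,u,v,86)for u,v in((342,260.5),(364.5,259),(337.5,196),(361.7,194.5))],[plane(S,u,v,86)for u,v in((274.2,217.5),(340,208.7),(347.5,226))])
print("dryer roll",[plane(T,u,v,40)for u,v in((350,214.5),(351,243))])
print("park roll",[plane(T,u,v,38)for u,v in((409.5,213.75),(469.5,224.5),(405,241.75),(465.5,252.5))])
print("tri",[tri(ray(T,*a),ray(S,*b)) for a,b in(((409.5,213.75),(337,289)),((469.5,224.5),(333,361)),((405,241.75),(301,288)),((465.5,252.5),(295,361)))])
def cc(d,lo,hi):
    h=cv2.cvtColor(d["img"],cv2.COLOR_RGB2HSV);m=cv2.inRange(h,lo,hi)
    n,l,st,ce=cv2.connectedComponentsWithStats(m);k=1+np.argmax(st[1:,4]);return ce[k],st[k]
for n,lo,hi in(("or",(5,180,120),(14,255,255)),("vi",(125,90,60),(145,255,255)),("te",(80,120,60),(100,255,255))):
    print(n,cc(T,lo,hi),plane(T,*cc(T,lo,hi)[0],155),cc(S,lo,hi)[0])
E
python3 m1.py
```

```text
tube end tri (array([543.2, 144. , 122. ]), [np.float64(1.7368037021479097), np.float64(1.7368037021477756)]) [541.6 144.2 120. ]
rack corners [array([607.3, 143.4,  12. ]), array([485.5, 121.5,  12. ]), array([436.3, 384.6,  12. ])] [array([485.2, 112.3,  12. ]), array([604.7, 132.7,  12. ])]
tube line top [array([541.7, 149.3, 120. ]), array([528.7, 227. , 120. ]), array([515.8, 307.3, 120. ]), array([503.9, 370. , 120. ])]
dryer rim [array([413.8, -27.7,  86. ]), array([417.1, -84.9,  86. ]), array([579.3, -18.7,  86. ]), array([582.4, -81.2,  86. ])] [array([416.3, -29.2,  86. ]), array([576.3, -24.9,  86. ]), array([584.2, -82.9,  86. ])]
dryer roll [array([534.8, -52.7,  40. ]), array([458.7, -54.1,  40. ])]
park roll [array([ 535.2, -211.8,   38. ]), array([ 504.7, -370. ,   38. ]), array([ 460.7, -197.6,   38. ]), array([ 430.8, -356. ,   38. ])]
tri [(array([ 537.1, -212.9,   33. ]), [np.float64(1.4463862140497978), np.float64(1.4463862140496437)]), (array([ 505.1, -369.3,   40.2]), [np.float64(0.4795322811669802), np.float64(0.4795322811669799)]), (array([ 461. , -198.5,   32.9]), [np.float64(0.25969455432651445), np.float64(0.2596945543264612)]), (array([ 432.9, -356.8,   35.2]), [np.float64(2.1753138183005936), np.float64(2.1753138183006318)])]
or (array([193.3, 225.3]), array([187, 205,  17,  40, 372], dtype=int32)) [503.3 333.4 155. ] [292.5 108.8]
vi (array([222.5, 219.1]), array([216, 197,  17,  44, 412], dtype=int32)) [517.5 262.6 155. ] [299.1 121.8]
te (array([254. , 213.3]), array([247, 191,  17,  44, 367], dtype=int32)) [530.7 186.1 155. ] [307.3 136.8]
```

```bash
cat >> h.py <<'E'
def delta(x,y,z,yaw=None,s=None):
    """cm shifts in tool axes and turn in deg from the measured pose"""
    s=s or status.read_state(); p=s["eef_pos"]; w=s["tool_rot"][2]
    d=np.array([x,y,z])-p; c,si=np.cos(w),np.sin(w)
    t=0 if yaw is None else -np.degrees((yaw-w+np.pi)%(2*np.pi)-np.pi)
    return np.round([(c*d[0]+si*d[1])/10,(si*d[0]-c*d[1])/10,-d[2]/10,t],2)
E
python3 -c "
from h import *
print(delta(525,215,330,.17))"
```

```text
[-38.23 -23.05  -8.83 144.89]
```

{"method": "play_rows", "body": {
  "series": [
    [-38,-23,-9,60,0],
    [-38,-23,-9,60,0],
    [-38,-23,-9,60,0],
    [-38,-23,-9,60,0],
    [-38,-23,-9,60,0],
    [-38,-23,-9,60,0],
    [-38,-23,-9,60,0],
    [-38,-23,-9,60,0]
  ]
}}

```text
clock: 1.0
eef_pos: [495.2, 258.6, 322.2]
tool_rot: [3.142, -0.0, 1.649]
force: [0.9, 0.6, -0.3]
width: 85.3
```

```bash
python3 -c "
from h import *
s=status.read_state();print(s['eef_pos'],s['tool_rot'],s['qpos'],s['clock']);print(delta(525,215,330,.17))"
```

```text
[495.15914325 258.55023824 322.16954395] [ 3.14155377e+00 -8.82170421e-06  1.64866152e+00] [-0.77935765  0.43285118  0.36923803  1.67611108 -0.17392051  1.06502431
 -0.27875244] 1.0
[-4.57  2.64 -0.78 84.72]
```

{"method": "play_rows", "body": {
  "series": [
    [-4.6,2.6,-0.8,65,0],
    [-4.6,2.6,-0.8,65,0],
    [-4.6,2.6,-0.8,65,0],
    [-4.6,2.6,-0.8,65,0],
    [-4.6,2.6,-0.8,65,0],
    [-4.6,2.6,-0.8,65,0],
    [-4.6,2.6,-0.8,65,0],
    [-4.6,2.6,-0.8,65,0]
  ]
}}

```text
clock: 1.8
eef_pos: [524.0, 216.6, 329.5]
tool_rot: [-3.142, 0.0, 0.512]
force: [-0.2, 0.1, -0.7]
width: 85.4
```

{"method": "play_rows", "body": {
  "series": [
    [0,0,0,19.7,0.4],
    [0,0,0,19.7,0.4],
    [0,0,0,19.7,0.4],
    [0,0,0,19.7,0.4],
    [0,0,0,19.7,0.4],
    [0,0,0,19.7,0.4],
    [0,0,0,19.7,0.4]
  ]
}}

```text
clock: 2.5
eef_pos: [524.2, 216.4, 329.8]
tool_rot: [-3.141, 0.0, 0.174]
force: [0.5, -0.1, -1.3]
width: 51.2
```

```bash
python3 -c "
from h import *
s=status.read_state();print(s['eef_pos'],s['tool_rot'],s['qpos'],s['clock'],s['width']);print(delta(525,215,330,.17))
d=viewer.get_image('wrist');cv2.imwrite('pics/w1.png',d['img'][...,::-1]);print({k:v for k,v in d.items() if k!='img'})"
```

```text
[524.15845575 216.41406594 329.77121482] [-3.14134069e+00  3.31591071e-05  1.73753407e-01] [-0.92578857  0.5135142   0.77091328  1.64847082 -0.38677963  1.13864682
 -1.4516114 ] 2.5 51.20431575581538
[ 0.06  0.15 -0.02  0.22]
{'vfov': 65.70646984690485, 'cx': 314.23838464803316, 'cy': 199.78174707906595, 'tool_from_camera': array([[-1.09714173e-04, -9.49467591e-01, -3.13865070e-01,
         8.12402136e+01],
       [ 9.99999992e-01, -8.31691376e-05, -9.79649353e-05,
         5.53692682e-01],
       [ 6.69106439e-05, -3.13865078e-01,  9.49467592e-01,
        -1.30691820e+02],
       [ 0.00000000e+00,  0.00000000e+00,  0.00000000e+00,
         1.00000000e+00]])}
```

View pics/w1.png

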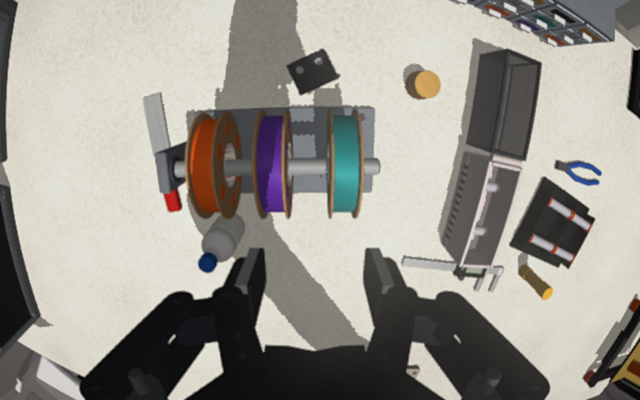

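```bash
cat >> h.py <<'E'
def wray(d,u,v,s):
    f=200/np.tan(np.radians(d["vfov"])/2); a=np.array([u-d["cx"],v-d["cy"]]); r=np.hypot(*a); th=r/f
    c=np.r_[a/max(r,1e-9)*np.sin(th),np.cos(th)]; M=d["tool_from_camera"]
    from scipy.spatial.transform import Rotation as Ro
    R=Ro.from_euler("xyz",s["tool_rot"]).as_matrix(); r=R@(M[:3,:3]@c); return R@M[:3,3]+s["eef_pos"], r
def atz(ry,z): o,r=ry; return o+r*(z-o[2])/r[2]
HSV={"or":((5,180,100),(14,255,255)),"vi":((125,90,50),(145,255,255)),"te":((80,120,50),(100,255,255))}
def blob(d,k):
    m=cv2.inRange(cv2.cvtColor(d["img"],cv2.COLOR_RGB2HSV),*HSV[k]); n,l,st,ce=cv2.connectedComponentsWithStats(m);i=1+np.argmax(st[1:,4]); return ce[i],st[i]
E
python3 - <<'E'
from h import *
import pickle
np.set_printoptions(precision=1,suppress=True)
T,S=pickle.load(open("cal.pkl","rb"))
s=status.read_state();W=get("wrist")
for k in HSV:
    c,st=blob(W,k);print(k,c,st,"z165",atz(wray(W,*c,s),165),"tri",tri(wray(W,*c,s),ray(T,*blob(T,k)[0])))
    
for u,v in((379,166),(181,168),(300,166)): print("tube",atz(wray(W,u,v,s),120+8))
print("tube end tri",tri(wray(W,379,166,s),ray(T,273,210),ray(S,318,155.7)))
print("base",[atz(wray(W,u,v,s),12) for u,v in((374,107),(373,192))])
print("dryer rim",[atz(wray(W,u,v,s),86) for u,v in((442,255),(465,267),(478,148),(521,160))])
E
```

```text
or [202.7 165.1] [ 190  120   29   91 1737] z165 [525.  331.1 165. ] tri (array([508.4, 351. , 103. ]), [np.float64(1.3165492473052702), np.float64(1.3165492473053517)])
vi [269.6 163.6] [ 257  116   27   97 2211] z165 [537.2 262.5 165. ] tri (array([522.8, 271.6, 106.7]), [np.float64(2.799913214639926), np.float64(2.7999132146398615)])
te [345.6 167.8] [ 334  121   25   90 1930] z165 [545.8 188.5 165. ] tri (array([536.2, 186.9, 132.5]), [np.float64(4.323639987542105), np.float64(4.323639987542131)])
tube [547.4 147.  128. ]
tube [507.6 371.1 128. ]
tube [531.7 233.1 128. ]
tube end tri (array([544.2, 144.8, 120.5]), [np.float64(1.8599421826191107), np.float64(2.713376513003784), np.float64(1.1421894301439732)])
base [array([612.1, 143.8,  12. ]), array([486.1, 118. ,  12. ])]
dryer rim [array([431. ,  10.4,  86. ]), array([415.5, -37.4,  86. ]), array([592.2,   5.2,  86. ]), array([593.3, -74.4,  86. ])]
```

```bash
python3 -c "
from h import *
print(delta(537.5,186.5,151,.172))"
```

```text
[ 0.8   3.17 17.88  0.09]
```

{"method": "play_rows", "body": {
  "series": [
    [0.8,3.2,8,0,0.4],
    [0.8,3.2,12,0,0.4],
    [0.8,3.2,12,0,0.4],
    [0.8,3.2,14,0,0.4],
    [0.8,3.2,14,0,0.4],
    [0.8,3.2,14,0,0.4]
  ]
}}

```text
clock: 3.2
eef_pos: [537.9, 186.3, 190.1]
tool_rot: [3.141, -0.0, 0.173]
force: [1.1, -0.3, 0.9]
width: 51.5
```

```bash
python3 -c "
from h import *
s=status.read_state();d=get('wrist');cv2.imwrite('pics/w2.png',d['img'][...,::-1]);print(s['eef_pos'],delta(537.5,186.5,151,.172))
c,st=blob(d,'te');print(c,st,atz(wray(d,*c,s),165))"
```

```text
[537.89677408 186.32639147 190.10537017] [-0.09 -0.02  3.98  0.08]
[313.57672302 213.98878414] [ 292  136   45  152 6152] [559.28979556 189.88680283 165.        ]
```

View pics/w2.png

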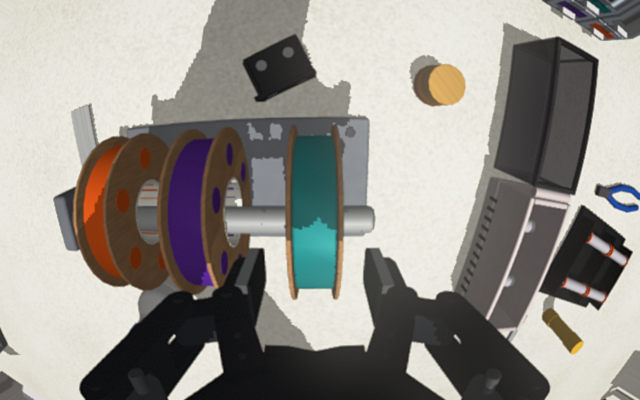

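{"method": "play_rows", "body": {
  "series": [
    [0,0,2,0,0.4],
    [0,0,3.9,0,0.4],
    [0,0,3.9,0,0.4],
    [0,0,3.9,0,1],
    [0,0,3.9,0,1],
    [0,0,3.9,0,1],
    [0,0,3.9,0,1],
    [0,0,3.9,0,1]
  ]
}}

```text
clock: 4.05
eef_pos: [538.7, 186.6, 152.4]
tool_rot: [-3.141, -0.003, 0.173]
force: [-1.4, 0.5, 7.5]
width: 31.0
```

{"method": "play_rows", "body": {
  "series": [
    [0,0,-0.5,0,1],
    [0,0,-1,0,1],
    [0,0,-1.5,0,1],
    [0,0,-1.5,0,1],
    [0,0,-1.5,0,1]
  ]
}}

```text
clock: 4.55
eef_pos: [537.5, 186.4, 165.8]
tool_rot: [-3.142, 0.0, 0.173]
force: [-0.9, -0.6, -2.5]
width: 31.3
```

```bash
python3 -c "
from h import *
s=status.read_state();d=get('wrist');cv2.imwrite('pics/w3.png',d['img'][...,::-1]);print(s['eef_pos'],s['force'],s['width'])
c,st=blob(d,'te');print(c,st)"
```

```text
[537.47252864 186.38198978 165.75328106] [-0.88963779 -0.60524406 -2.49903027] 31.2800514997658
[313.66921147 235.76922238] [ 287  144   55  180 9169]
```

View pics/w3.png

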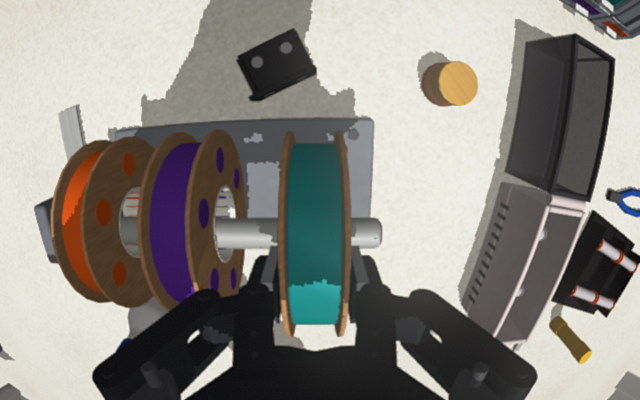

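{"method": "play_rows", "body": {
  "series": [
    [0,0.5,0,0,1],
    [0,1.5,0,0,1],
    [0,3,0,0,1],
    [0,5,0,0,1],
    [0,7,0,0,1],
    [0,9,0,0,1],
    [0,10,0,0,1],
    [0,10,0,0,1]
  ]
}}

```text
clock: 5.4
eef_pos: [555.2, 84.8, 166.0]
tool_rot: [3.14, -0.0, 0.169]
force: [0.3, 0.1, -2.7]
width: 30.7
```

```bash
python3 -c "
from h import *
s=status.read_state();print(s['eef_pos'],s['force'],s['width'],s['clock']); print(delta(490.8,-242.7,250,-.189)); print(delta(475,-325,250,-.189))
d=get('side');cv2.imwrite('pics/s3.png',cv2.resize(d['img'][80:280,220:420,::-1],None,fx=3,fy=3))"
```

```text
[555.19602082  84.82468906 166.03221638] [ 0.25018574  0.14152603 -2.71064487] 30.684391522248767 5.4
[-11.86  31.2   -8.4   20.51]
[-14.8   39.05  -8.4   20.51]
```

View pics/s3.png

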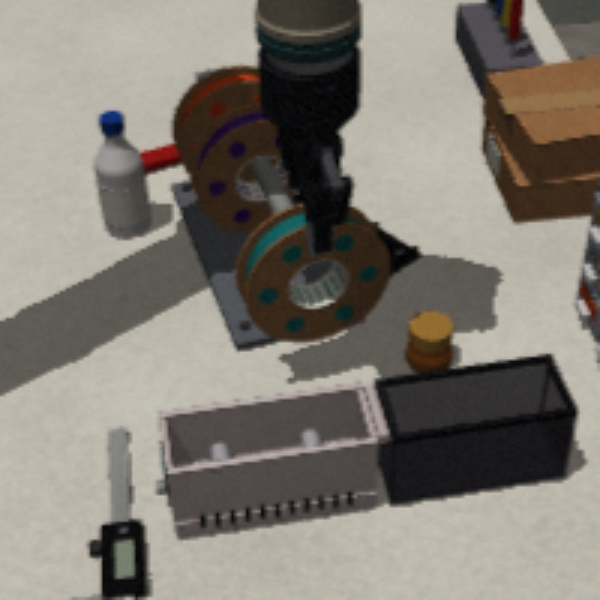

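{"method": "play_rows", "body": {
  "series": [
    [0,0,-3,0,1],
    [0,0,-7,0,1],
    [-2,4,-8.5,5,1],
    [-4,8,-8.5,10,1],
    [-6,12,-8.5,15,1],
    [-8,16.5,-8.5,20,1],
    [-10,21,-8.5,20.5,1],
    [-11,25,-8.5,20.5,1]
  ]
}}

```text
clock: 6.25
eef_pos: [488.3, -178.3, 250.8]
tool_rot: [-3.141, 0.001, -0.184]
force: [0.4, 0.4, -1.9]
width: 31.0
```

{"method": "play_rows", "body": {
  "series": [
    [0,3,0,0,1],
    [0,6,0,0,1],
    [0,9,0,0,1],
    [0,11,0,0,1],
    [0,12,0,0,1],
    [0,12,0,0,1],
    [0,12,0,0,1]
  ]
}}

```text
clock: 6.95
eef_pos: [468.1, -293.6, 250.4]
tool_rot: [-3.14, 0.001, -0.183]
force: [0.3, 1.8, -2.2]
width: 31.3
```

```bash
python3 -c "
from h import *
np.set_printoptions(precision=1,suppress=True)
s=status.read_state();print(s['eef_pos'],s['tool_rot'],s['force'],s['width'],s['clock']); print(delta(475,-325,250,-.189))
d=get('wrist');cv2.imwrite('pics/w4.png',d['img'][...,::-1])"
```

```text
[ 468.1 -293.6  250.4] [-3.1  0.  -0.2] [ 0.3  1.8 -2.2] 31.318306496358485 6.95
[1.2 3.  0.  0.3]
```

View pics/w4.png

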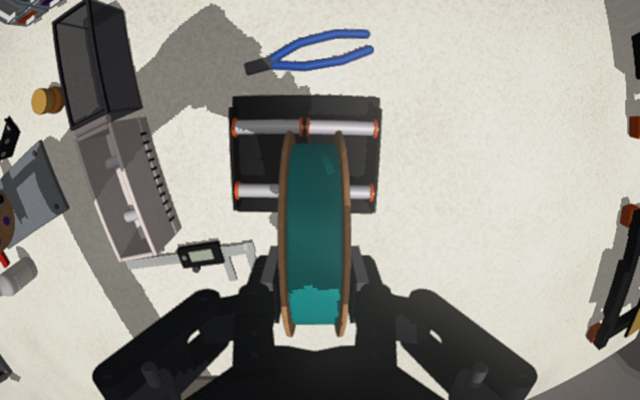

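```bash
python3 -c "
from h import *
import pickle
np.set_printoptions(precision=1,suppress=True)
T,S=pickle.load(open('cal.pkl','rb'))
s=status.read_state();d=get('wrist')
P=[atz(wray(d,u,v,s),36) for u,v in((236,128),(378,129),(238,191),(374,193))]
print(P,np.mean(P,0));print(atz(wray(d,304,127,s),36))
t=((409.5,213.75),(469.5,224.5),(405,241.75),(465.5,252.5))
Q=[tri(wray(d,*w,s),ray(T,*b))[0] for w,b in zip(((236,128),(378,129),(238,191),(374,193)),t)];print('tri',Q,np.mean(Q,0))
print('dryer rim',[atz(wray(d,u,v,s),86) for u,v in((122,260),(176,236),(75,130),(140,112))])
"
```

```text
[array([ 536.2, -215.7,   36. ]), array([ 505.5, -372.9,   36. ]), array([ 463.2, -200.2,   36. ]), array([ 431.6, -358.1,   36. ])] [ 484.1 -286.7   36. ]
[ 521.6 -291.5   36. ]
tri [array([ 535.9, -213.7,   28.6]), array([ 504.9, -373.9,   27.8]), array([ 461.3, -198.7,   30.4]), array([ 430.5, -358.3,   32.3])] [ 483.2 -286.1   29.8]
dryer rim [array([417.1, -35.3,  86. ]), array([ 438.1, -129. ,   86. ]), array([589.1, -27.4,  86. ]), array([ 580.7, -128.2,   86. ])]
```

```bash
python3 -c "
from h import *
print(delta(475.9,-326.7,148,-.195))"
```

```text
[ 1.35  3.14 10.24  0.75]
```

{"method": "play_rows", "body": {
  "series": [
    [0.7,1.5,0,0.7,1],
    [1.3,3.1,0,0.7,1],
    [1.3,3.1,3,0.7,1],
    [1.3,3.1,6,0.7,1],
    [1.3,3.1,9,0.7,1],
    [1.3,3.1,10,0.7,1],
    [1.3,3.1,10,0.7,1],
    [1.3,3.1,10,0.7,1]
  ]
}}

```text
clock: 7.85
eef_pos: [475.4, -328.5, 151.8]
tool_rot: [3.141, -0.001, -0.196]
force: [-0.5, -0.4, -2.2]
width: 31.0
```

{"method": "play_rows", "body": {
  "series": [
    [0,0,0.3,0,1],
    [0,0,0.5,0,1],
    [0,0,0.7,0,1],
    [0,0,0.7,0,1]
  ]
}}

```text
clock: 8.25
eef_pos: [474.6, -328.1, 143.8]
tool_rot: [-3.141, -0.0, -0.197]
force: [-0.5, 0.0, -2.1]
width: 31.1
```

{"method": "play_rows", "body": {
  "series": [
    [0.1,0,0.2,0,1],
    [0.1,0,0.3,0,1],
    [0.1,0,0.3,0,1],
    [0.1,0,0.3,0,1]
  ]
}}

```text
clock: 8.65
eef_pos: [475.6, -328.5, 140.7]
tool_rot: [-3.142, 0.0, -0.197]
force: [0.9, -0.5, -2.7]
width: 31.0
```

{"method": "play_rows", "body": {
  "series": [
    [0,0,0.2,0,1],
    [0,0,0.2,0,1],
    [0,0,0.2,0,1]
  ]
}}

```text
clock: 8.95
eef_pos: [475.7, -328.5, 138.7]
tool_rot: [3.141, -0.0, -0.197]
force: [-0.0, -1.0, -2.7]
width: 31.0
```

{"method": "play_rows", "body": {
  "series": [
    [0,0,0.2,0,1],
    [0,0,0.2,0,1],
    [0,0,0.2,0,1]
  ]
}}

```text
clock: 9.25
eef_pos: [476.0, -328.7, 138.5]
tool_rot: [-3.141, -0.002, -0.197]
force: [-0.5, 1.3, 11.6]
width: 30.8
```

{"method": "play_rows", "body": {
  "series": [
    [0,0,0.1,0,1],
    [0,0,0.1,0,1],
    [0,0,0.1,0,1]
  ]
}}

```text
clock: 9.55
eef_pos: [476.0, -328.8, 138.4]
tool_rot: [-3.141, -0.002, -0.197]
force: [-2.6, 3.4, 18.1]
width: 31.1
```

{"method": "play_rows", "body": {
  "series": [
    [0,0,-0.2,0,0.4],
    [0,0,-0.2,0,0.4],
    [0,0,-0.2,0,0.4],
    [0,0,-0.2,0,0.4],
    [0,0,-2,0,0.4],
    [0,0,-5,0,0.4],
    [0,0,-9,0,0.4],
    [0,0,-12,0,0.4]
  ]
}}

```text
clock: 10.35
eef_pos: [475.6, -328.9, 257.4]
tool_rot: [3.141, -0.0, -0.197]
force: [0.8, -1.2, -0.6]
width: 51.4
```

```bash
python3 -c "
from h import *
np.set_printoptions(precision=1,suppress=True)
s=status.read_state();d=get('top');c,st=blob(d,'te');print(s['eef_pos'],s['width'],c,st,plane(d,*c,145))
cv2.imwrite('pics/t5.png',cv2.resize(d['img'][150:300,340:500,::-1],None,fx=4,fy=4))
print(delta(524.4,258.8,300,.172))"
```

```text
[ 475.6 -328.9  257.4] 51.40765200827976 [464.9 245.2] [457 232  16  26 216] [ 449.  -321.4  145. ]
[ -6.9 -58.8  -3.8 -21.1]
```

View pics/t5.png

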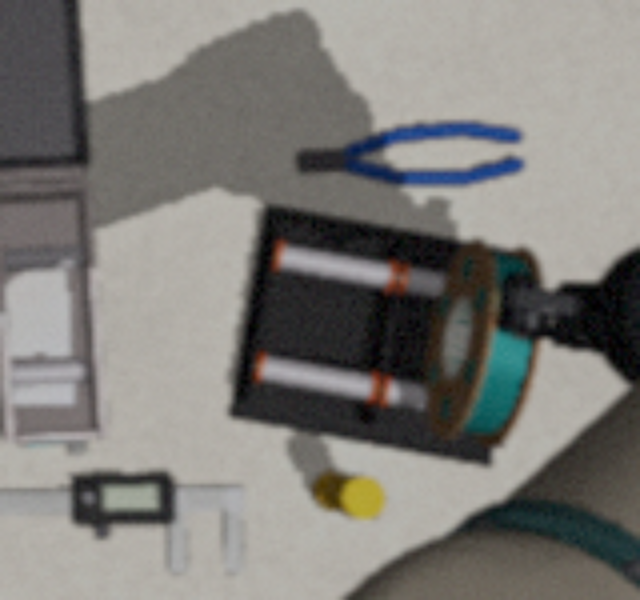

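{"method": "play_rows", "body": {
  "series": [
    [0,-4,-2,-5,0.4],
    [-1,-9,-4,-10,0.4],
    [-2,-14,-4,-15,0.4],
    [-3,-19,-4,-21,0.4],
    [-4,-24,-4,-21,0.4],
    [-5,-29,-4,-21,0.4],
    [-6,-34,-4,-21,0.4],
    [-7,-39,-4,-21,0.4]
  ]
}}

```text
clock: 11.2
eef_pos: [482.8, 59.4, 295.6]
tool_rot: [-3.141, -0.0, 0.17]
force: [1.3, -0.1, -0.5]
width: 51.5
```

```bash
python3 -c "
from h import *
print(delta(524.4,258.8,200,.172))"
```

```text
[  7.47 -18.95   9.56  -0.13]
```

{"method": "play_rows", "body": {
  "series": [
    [2,-5,0,0,0.4],
    [4,-10,0,0,0.4],
    [6,-14,0,0,0.4],
    [7.5,-18,2,0,0.4],
    [7.5,-19,6,0,0.4],
    [7.5,-19,9,0,0.4],
    [7.5,-19,9.5,0,0.4],
    [7.5,-19,9.5,0,0.4]
  ]
}}

```text
clock: 12.0
eef_pos: [524.8, 256.5, 200.2]
tool_rot: [3.14, 0.002, 0.169]
force: [-0.4, -0.6, -0.1]
width: 51.1
```

```bash
python3 -c "
from h import *
np.set_printoptions(precision=1,suppress=True)
s=status.read_state();d=get('wrist');cv2.imwrite('pics/w6.png',d['img'][...,::-1]);print(s['eef_pos'],s['width'],s['clock'],delta(524.4,258.8,151,.172))
for k in('vi','te','or'):
  print(k,blob(d,k))"
```

```text
[524.8 256.5 200.2] 51.122271783590705 12.0 [-0.1 -0.2  5.  -0.2]
vi (array([304.1, 207.1]), array([ 283,  134,   43,  147, 5963], dtype=int32))
te (array([628.9,  15.2]), array([611,   0,  29,  28, 323], dtype=int32))
or (array([193. , 207.7]), array([ 173,  138,   44,  140, 4201], dtype=int32))
```

View pics/w6.png

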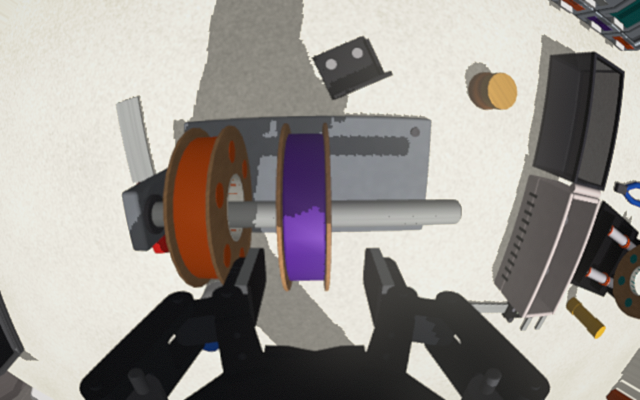

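{"method": "play_rows", "body": {
  "series": [
    [-0.1,-0.6,0,0,0.4],
    [-0.1,-0.6,2,0,0.4],
    [-0.1,-0.6,4.7,0,0.4],
    [-0.1,-0.6,4.8,0,0.4],
    [-0.1,-0.6,4.8,0,1],
    [-0.1,-0.6,4.8,0,1],
    [-0.1,-0.6,4.8,0,1],
    [-0.1,-0.6,4.8,0,1]
  ]
}}

```text
clock: 12.85
eef_pos: [524.2, 263.2, 154.5]
tool_rot: [-3.141, -0.003, 0.17]
force: [0.1, -0.4, 7.2]
width: 31.2
```

{"method": "play_rows", "body": {
  "series": [
    [0,0,0,0,1],
    [0,0,0,0,1]
  ]
}}

```text
clock: 13.05
eef_pos: [524.2, 263.2, 154.5]
tool_rot: [-3.141, -0.003, 0.17]
force: [-0.8, -0.9, 6.3]
width: 30.9
```

{"method": "play_rows", "body": {
  "series": [
    [0,0,-0.5,0,1],
    [0,0,-1,0,1],
    [0,0,-1.5,0,1],
    [0,0,-1.5,0,1],
    [0,0,-1.5,0,1]
  ]
}}

```text
clock: 13.55
eef_pos: [522.9, 263.1, 167.8]
tool_rot: [-3.141, 0.0, 0.17]
force: [-0.1, 0.3, -1.9]
width: 31.0
```

```bash
python3 -c "
from h import *
s=status.read_state();d=get('wrist');cv2.imwrite('pics/w7.png',d['img'][...,::-1])
print(blob(d,'vi'))"
```

```text
(array([314.15739455, 232.01548318]), array([ 287,  142,   55,  180, 9365], dtype=int32))
```

{"method": "play_rows", "body": {
  "series": [
    [0,0.5,0,0,1],
    [0,2,0,0,1],
    [0,4.5,0,0,1],
    [0,7.5,0,0,1],
    [0,10.5,0,0,1],
    [0,13.5,0,0,1],
    [0,16,0,0,1],
    [0,17.5,0,0,1]
  ]
}}

```text
clock: 14.4
eef_pos: [552.8, 86.2, 168.0]
tool_rot: [3.14, -0.0, 0.165]
force: [0.1, -0.3, -2.2]
width: 31.0
```

```bash
python3 -c "
from h import *
s=status.read_state();print(s['eef_pos'],s['force']);print(delta(492,-244.3,250,-.197))"
```

```text
[552.78179337  86.16211736 167.98205048] [ 0.13234295 -0.28171862 -2.16306944]
[-11.44  31.59  -8.2   20.76]
```

{"method": "play_rows", "body": {
  "series": [
    [0,0,-3,0,1],
    [0,0,-7,0,1],
    [-2,4,-8.2,5,1],
    [-4,8,-8.2,10,1],
    [-6,12,-8.2,15,1],
    [-8,16.5,-8.2,20,1],
    [-10,21,-8.2,20.7,1],
    [-11,25,-8.2,20.7,1]
  ]
}}

```text
clock: 15.2
eef_pos: [484.3, -177.0, 249.9]
tool_rot: [3.142, 0.001, -0.194]
force: [2.0, -0.2, -2.6]
width: 30.7
```

{"method": "play_rows", "body": {
  "series": [
    [0,2,0,0,1],
    [0,4,0,0,1],
    [0,5.5,0,0,1],
    [0,6,0,0,1],
    [0,6,0,0,1],
    [0,6,0,0,1]
  ]
}}

```text
clock: 15.8
eef_pos: [475.1, -232.3, 249.5]
tool_rot: [-3.14, 0.001, -0.191]
force: [0.3, 0.1, -2.0]
width: 31.1
```

```bash
python3 -c "
from h import *
s=status.read_state();print(s['eef_pos'],s['force']);print(delta(492,-244.3,150,-.197))"
```

```text
[ 475.14221514 -232.28767369  249.50517716] [ 0.33769773  0.11802552 -1.96254007]
[1.88 0.86 9.95 0.37]
```

{"method": "play_rows", "body": {
  "series": [
    [0.9,0.5,0,0.4,1],
    [1.8,0.8,0,0.4,1],
    [1.8,0.8,0,0.4,1],
    [1.8,0.8,4,0.4,1],
    [1.8,0.8,7.5,0.4,1],
    [1.8,0.8,9.5,0.4,1],
    [1.8,0.8,9.8,0.4,1],
    [1.8,0.8,9.8,0.4,1]
  ]
}}

```text
clock: 16.6
eef_pos: [491.2, -244.8, 151.6]
tool_rot: [3.141, 0.001, -0.198]
force: [-0.2, -0.1, -1.4]
width: 31.0
```

{"method": "play_rows", "body": {
  "series": [
    [0,0,0.2,0,1],
    [0,0,0.4,0,1],
    [0,0,0.6,0,1],
    [0,0,0.8,0,1],
    [0,0,0.8,0,1],
    [0,0,0.8,0,1]
  ]
}}

```text
clock: 17.2
eef_pos: [491.1, -244.6, 143.8]
tool_rot: [-3.142, -0.0, -0.198]
force: [0.4, 0.1, -1.4]
width: 30.9
```

Expected contact near TCP z ≈ 140–141.

{"method": "play_rows", "body": {
  "series": [
    [0.1,0,0.1,0,1],
    [0.1,0,0.2,0,1],
    [0.1,0,0.2,0,1]
  ]
}}

```text
clock: 17.5
eef_pos: [492.1, -244.8, 141.6]
tool_rot: [-3.141, 0.0, -0.198]
force: [-0.1, -0.2, -2.7]
width: 30.9
```

{"method": "play_rows", "body": {
  "series": [
    [0,0,0.1,0,1],
    [0,0,0.2,0,1],
    [0,0,0.2,0,1]
  ]
}}

```text
clock: 17.8
eef_pos: [492.1, -245.0, 140.7]
tool_rot: [-3.141, -0.001, -0.199]
force: [-2.0, 1.1, 7.2]
width: 31.0
```

{"method": "play_rows", "body": {
  "series": [
    [0,0,0.1,0,1],
    [0,0,0.1,0,0.4],
    [0,0,0.1,0,0.4],
    [0,0,0.1,0,0.4],
    [0,0,-1,0,0.4],
    [0,0,-4,0,0.4],
    [0,0,-8,0,0.4],
    [0,0,-12,0,0.4]
  ]
}}

```text
clock: 18.6
eef_pos: [491.7, -244.9, 261.4]
tool_rot: [3.141, 0.001, -0.199]
force: [1.3, 0.6, -0.3]
width: 51.4
```

```bash
python3 -c "
from h import *
np.set_printoptions(precision=1,suppress=True)
s=status.read_state();d=get('wrist');cv2.imwrite('pics/w8.png',d['img'][...,::-1]);print(s['eef_pos'],s['width'])
for k in('vi','te'): print(k,blob(d,k),atz(wray(d,*blob(d,k)[0],s),150))
print(delta(511.5,332,300,.172))"
```

```text
[ 491.7 -244.9  261.4] 51.39076301535237
vi (array([315. , 181.6]), array([ 300,  126,   31,  113, 3299], dtype=int32)) [ 507.9 -249.1  150. ]
te (array([411.9, 188.6]), array([ 396,  135,   31,  102, 2066], dtype=int32)) [ 486.3 -328.   150. ]
[ -9.8 -57.1  -3.2 -21.3]
```

View pics/w8.png

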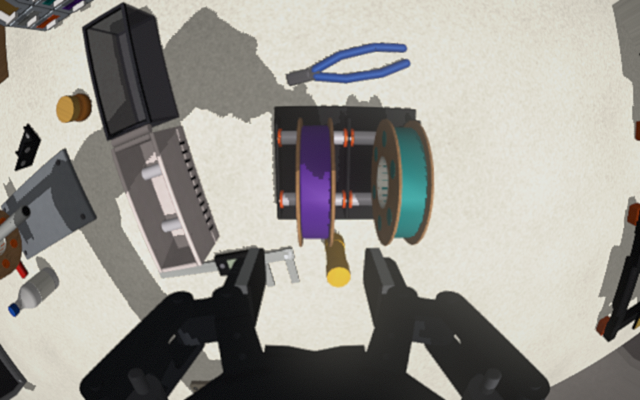

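{"method": "play_rows", "body": {
  "series": [
    [0,-4,-2,-5,0.4],
    [-1,-9,-3.2,-10,0.4],
    [-2,-14,-3.2,-15,0.4],
    [-3,-19,-3.2,-21.3,0.4],
    [-5,-24,-3.2,-21.3,0.4],
    [-7,-29,-3.2,-21.3,0.4],
    [-8,-34,-3.2,-21.3,0.4],
    [-9,-39,-3.2,-21.3,0.4]
  ]
}}

```text
clock: 19.45
eef_pos: [480.3, 143.3, 292.5]
tool_rot: [-3.141, -0.001, 0.173]
force: [1.3, -0.5, 0.0]
width: 51.1
```

```bash
python3 -c "
from h import *
print(delta(511.5,332,200,.172))"
```

```text
[  6.32 -18.05   9.25   0.05]
```

{"method": "play_rows", "body": {
  "series": [
    [2,-5,0,0,0.4],
    [4,-10,0,0,0.4],
    [6,-14,0,0,0.4],
    [6.3,-18,2,0,0.4],
    [6.3,-18,6,0,0.4],
    [6.3,-18,8,0,0.4],
    [6.3,-18,9.2,0,0.4],
    [6.3,-18,9.2,0,0.4]
  ]
}}

```text
clock: 20.25
eef_pos: [511.3, 329.0, 198.7]
tool_rot: [3.14, 0.002, 0.173]
force: [0.0, -0.8, 0.3]
width: 51.1
```

```bash
python3 -c "
from h import *
np.set_printoptions(precision=1,suppress=True)
s=status.read_state();d=get('wrist');cv2.imwrite('pics/w9.png',d['img'][...,::-1]);print(s['eef_pos'],s['tool_rot'],s['width'],s['clock'],delta(511.5,332,153,.172))
for k in('or',):
  print(k,blob(d,k))"
```

```text
[511.3 329.  198.7] [3.1 0.  0.2] 51.06417355540757 20.25 [-0.  -0.3  4.7  0. ]
or (array([307.1, 208.2]), array([ 286,  136,   43,  145, 5875], dtype=int32))
```

View pics/w9.png

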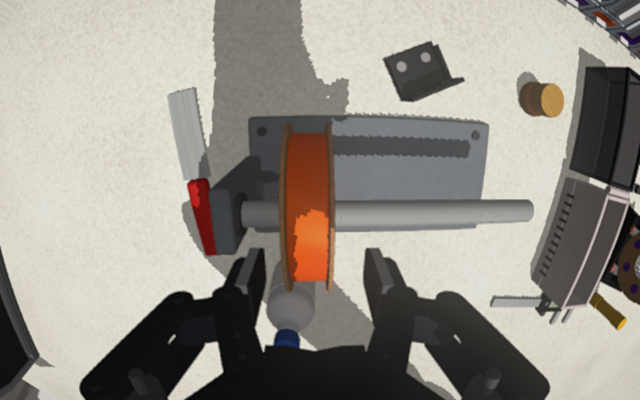

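{"method": "play_rows", "body": {
  "series": [
    [0,-0.5,0,0,0.4],
    [0,-0.5,2,0,0.4],
    [0,-0.5,4.5,0,0.4],
    [0,-0.5,4.7,0,0.4],
    [0,-0.5,4.7,0,1],
    [0,-0.5,4.7,0,1],
    [0,-0.5,4.7,0,1],
    [0,-0.5,4.7,0,1]
  ]
}}

```text
clock: 21.1
eef_pos: [512.2, 334.8, 154.4]
tool_rot: [-3.141, -0.003, 0.173]
force: [-0.2, -0.9, 6.5]
width: 30.8
```

{"method": "play_rows", "body": {
  "series": [
    [0,0,0,0,1],
    [0,0,0,0,1]
  ]
}}

```text
clock: 21.3
eef_pos: [512.2, 334.8, 154.3]
tool_rot: [-3.141, -0.003, 0.173]
force: [0.5, -2.5, 7.0]
width: 31.0
```

{"method": "play_rows", "body": {
  "series": [
    [0,0,-0.5,0,1],
    [0,0,-1,0,1],
    [0,0,-1.5,0,1],
    [0,0,-1.5,0,1],
    [0,0,-1.5,0,1]
  ]
}}

```text
clock: 21.8
eef_pos: [510.9, 334.7, 167.7]
tool_rot: [-3.141, 0.0, 0.173]
force: [-0.7, 0.0, -2.9]
width: 30.8
```

```bash
python3 -c "
from h import *
d=get('wrist')
print(blob(d,'or'))"
```

```text
(array([314.39826558, 233.80888889]), array([ 287,  145,   56,  178, 9225], dtype=int32))
```

{"method": "play_rows", "body": {
  "series": [
    [0,0.5,0,0,1],
    [0,2,0,0,1],
    [0,4,0,0,1],
    [0,6,0,0,1],
    [0,8,0,0,1],
    [0,10,0,0,1],
    [0,11.5,0,0,1],
    [0,12,0,0,1]
  ]
}}

```text
clock: 22.65
eef_pos: [532.3, 213.0, 168.0]
tool_rot: [3.14, -0.0, 0.169]
force: [-0.6, -0.2, -2.2]
width: 30.8
```

{"method": "play_rows", "body": {
  "series": [
    [0,0.5,0,0,1],
    [0,2,0,0,1],
    [0,4,0,0,1],
    [0,6.5,0,0,1],
    [0,9,0,0,1],
    [0,11,0,0,1],
    [0,12.5,0,0,1],
    [0,12.5,0,0,1]
  ]
}}

```text
clock: 23.45
eef_pos: [553.8, 90.3, 168.0]
tool_rot: [3.14, -0.0, 0.17]
force: [0.0, 0.1, -2.1]
width: 30.9
```

```bash
python3 -c "
from h import *
s=status.read_state();print(s['eef_pos'],s['force']);print(delta(497,-53.5,260,.035))"
```

```text
[553.76789007  90.291936   167.99038979] [ 1.04402907e-03  6.73198411e-02 -2.06183752e+00]
[-8.02 13.21 -9.2   7.72]
```

{"method": "play_rows", "body": {
  "series": [
    [0,0,-3,0,1],
    [0,0,-7,0,1],
    [-3,3,-9.2,3,1],
    [-6,6.5,-9.2,7.7,1],
    [-9,10,-9.2,7.7,1],
    [-12,12.5,-9.2,7.7,1],
    [-13,13.2,-9.2,7.7,1],
    [-13,13.2,-9.2,7.7,1]
  ]
}}

```text
clock: 24.25
eef_pos: [446.9, -59.4, 260.0]
tool_rot: [-3.14, 0.0, 0.037]
force: [0.3, 0.9, -2.7]
width: 31.1
```

```bash
python3 -c "
from h import *
s=status.read_state();d=get('wrist');print(s['eef_pos'],s['tool_rot'],s['force']);cv2.imwrite('pics/w10.png',d['img'][...,::-1])
c=cv2.resize(d['img'][60:260,180:460,::-1],None,fx=2.8,fy=2.8,interpolation=cv2.INTER_CUBIC)
for x in range(180,460,20): cv2.putText(c,str(x),(int((x-180)*2.8),10),0,.35,(0,0,255))
for y in range(60,260,20): cv2.putText(c,str(y),(0,int((y-60)*2.8)+4),0,.35,(0,0,255))
cv2.imwrite('pics/w10c.png',c)
import pickle;pickle.dump((s,d),open('w10.pkl','wb'))"
```

```text
[446.87941562 -59.35142624 259.98967575] [-3.14027548e+00  2.04853219e-04  3.70186322e-02] [ 0.30266056  0.85739647 -2.6975501 ]
```

View pics/w10c.png

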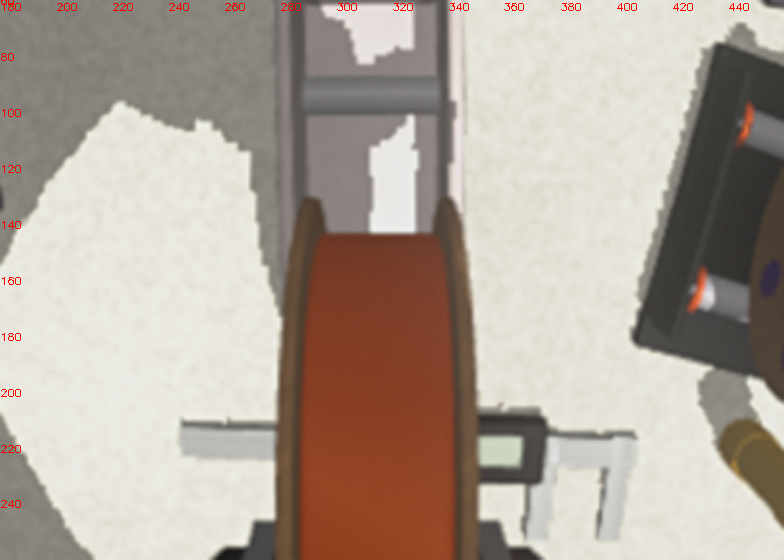

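```bash
python3 -c "
from h import *
import pickle
np.set_printoptions(precision=1,suppress=True)
s,d=pickle.load(open('w10.pkl','rb'));T,S=pickle.load(open('cal.pkl','rb'))
P=lambda u,v,z:atz(wray(d,u,v,s),z)
print('roller ends',P(284.5,93.5,40),P(334.5,93.5,40),'mid',P(309.3,93.5,40))
print('tri roller',tri(wray(d,309.3,93.5,s),ray(T,350,214.5)))
print('rim row70',P(277,70,86),P(344,70,86),'row100',P(276.5,100,86),P(343.5,100,86),'row120',P(277,120,86),P(343,120,86))
print('rollers top cam z40',plane(T,350,214.5,38),plane(T,351,243,38))
print(delta(497,-53.5,260,.035))
for k in ('vi','te'):print(blob(d,k)[0])
"
```

```text
roller ends [535.6 -23.1  40. ] [537.5 -78.7  40. ] mid [536.3 -50.7  40. ]
tri roller (array([535.2, -51.6,  46.9]), [np.float64(1.2168117046905984), np.float64(1.216811704690658)])
rim row70 [557.9 -19.5  86. ] [560. -84.  86.] row100 [528.1 -19.9  86. ] [530.3 -84.9  86. ] row120 [508.3 -20.8  86. ] [510.6 -85.3  86. ]
rollers top cam z40 [534.9 -52.8  38. ] [458.8 -54.2  38. ]
[ 4.9 -0.3 -0.   0.2]
[513.7 161. ]
[567.6 183.4]
```

{"method": "play_rows", "body": {
  "series": [
    [1,-0.2,0,0.3,1],
    [2.5,-0.4,0,0.3,1],
    [4,-0.5,0,0.3,1],
    [5,-0.5,0,0.3,1],
    [5,-0.5,1,0.3,1],
    [5,-0.5,3,0.3,1],
    [5,-0.5,4.5,0.3,1],
    [5,-0.5,4.5,0.3,1]
  ]
}}

```text
clock: 25.1
eef_pos: [495.6, -51.4, 212.3]
tool_rot: [-3.141, 0.006, 0.034]
force: [-0.6, 1.0, -2.6]
width: 31.0
```

```bash
python3 -c "
from h import *
s=status.read_state();print(s['eef_pos'],s['force']);print(delta(497,-53,155,.03))"
```

```text
[495.64977802 -51.38705235 212.30845768] [-0.62869813  0.97432669 -2.56193052]
[0.13 0.17 5.73 0.23]
```

{"method": "play_rows", "body": {
  "series": [
    [0.1,0.2,0,0.2,1],
    [0.1,0.2,1,0.2,1],
    [0.1,0.2,2,0.2,1],
    [0.1,0.2,3.5,0.2,1],
    [0.1,0.2,4.7,0.2,1],
    [0.1,0.2,5.4,0.2,1],
    [0.1,0.2,5.4,0.2,1],
    [0.1,0.2,5.4,0.2,1]
  ]
}}

```text
clock: 25.9
eef_pos: [499.0, -54.4, 160.8]
tool_rot: [3.141, -0.0, 0.03]
force: [-0.1, -0.0, -3.4]
width: 30.8
```

{"method": "play_rows", "body": {
  "series": [
    [0,0,0.2,0,1],
    [0,0,0.4,0,1],
    [0,0,0.4,0,1],
    [0,0,0.4,0,1]
  ]
}}

```text
clock: 26.3
eef_pos: [498.8, -54.2, 156.8]
tool_rot: [-3.142, -0.0, 0.03]
force: [-0.3, -0.3, -2.6]
width: 31.1
```

{"method": "play_rows", "body": {
  "series": [
    [-0.1,-0.1,0.2,0,1],
    [-0.2,-0.1,0.4,0,1],
    [-0.2,-0.1,0.6,0,1],
    [-0.2,-0.1,0.7,0,1],
    [-0.2,-0.1,0.7,0,1],
    [-0.2,-0.1,0.7,0,1]
  ]
}}

```text
clock: 26.9
eef_pos: [496.8, -53.3, 149.7]
tool_rot: [3.142, 0.0, 0.03]
force: [-0.0, 0.9, -2.9]
width: 31.0
```

{"method": "play_rows", "body": {
  "series": [
    [0,0,0.1,0,1],
    [0,0,0.2,0,1],
    [0,0,0.2,0,1]
  ]
}}

```text
clock: 27.2
eef_pos: [496.8, -53.3, 147.7]
tool_rot: [-3.142, 0.0, 0.03]
force: [0.3, 0.5, -3.7]
width: 30.7
```

{"method": "play_rows", "body": {
  "series": [
    [0,0,0.1,0,1],
    [0,0,0.2,0,1],
    [0,0,0.2,0,1]
  ]
}}

```text
clock: 27.5
eef_pos: [498.3, -53.4, 146.7]
tool_rot: [3.142, -0.003, 0.03]
force: [1.9, -0.0, 3.7]
width: 30.9
```

{"method": "play_rows", "body": {
  "series": [
    [0.1,0,0.2,0,1],
    [0.1,0,0.2,0,1],
    [0.1,0,0.2,0,1]
  ]
}}

```text
clock: 27.8
eef_pos: [499.3, -53.8, 146.2]
tool_rot: [-3.141, -0.004, 0.029]
force: [-2.4, 1.5, 23.5]
width: 31.2
```

{"method": "play_rows", "body": {
  "series": [
    [0,0,0,0,0.6],
    [0,0,0,0,0.4],
    [0,0,0,0,0.4],
    [0,0,0,0,0.4],
    [0,0,-1,0,0.4],
    [0,0,-4,0,0.4],
    [0,0,-8,0,0.4],
    [0,0,-12,0,0.4]
  ]
}}

```text
clock: 28.6
eef_pos: [497.2, -53.5, 265.3]
tool_rot: [3.141, 0.001, 0.029]
force: [1.0, 0.8, 0.3]
width: 51.3
```

```bash
python3 -c "
from h import *
np.set_printoptions(precision=1,suppress=True)
s=status.read_state();d=get('wrist');t=get('side');print(s['eef_pos'],s['width'])
print(blob(d,'or'),atz(wray(d,*blob(d,'or')[0],s),155),blob(t,'or'))
a=d['img'][::1,140:540];b=cv2.resize(t['img'][150:300,240:390],(400,400))
cv2.imwrite('pics/w11.png',np.hstack([a,b])[...,::-1])
print(delta(491.7,-245,200,-.197))"
```

```text
[497.2 -53.5 265.3] 51.32676429790879
(array([313.8, 197. ]), array([ 300,  151,   31,   88, 2288], dtype=int32)) [501.1 -53.5 155. ] (array([304.5, 202.2]), array([285, 197,  42,  18, 233], dtype=int32))
[-1.5 19.   6.9 13. ]
```

View pics/w11.png

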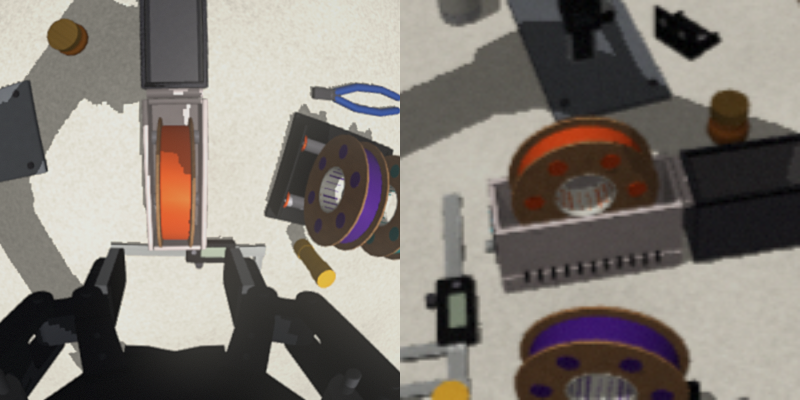

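{"method": "play_rows", "body": {
  "series": [
    [0,4,0,4,0.4],
    [-0.5,9,0,8,0.4],
    [-1,14,0,13,0.4],
    [-1.5,18,0,13,0.4],
    [-1.5,19,1,13,0.4],
    [-1.5,19,4,13,0.4],
    [-1.5,19,6.5,13,0.4],
    [-1.5,19,6.5,13,0.4]
  ]
}}

```text
clock: 29.5
eef_pos: [486.4, -241.4, 195.6]
tool_rot: [-3.139, 0.007, -0.196]
force: [-0.1, 1.0, 0.2]
width: 51.4
```

```bash
python3 -c "
from h import *
np.set_printoptions(precision=1,suppress=True)
s=status.read_state();d=get('wrist');print(s['eef_pos'],s['tool_rot'],s['width'],blob(d,'vi'),blob(d,'te'),delta(491.7,-245,141.5,-.197))"
```

```text
[ 486.4 -241.4  195.6] [-3.1  0.  -0.2] 51.44618259180749 (array([319.3, 194.8]), array([ 299,  124,   42,  143, 5578], dtype=int32)) (array([445. , 202.9]), array([ 424,  138,   40,  126, 3093], dtype=int32)) [0.5 0.2 5.6 0. ]
```

{"method": "play_rows", "body": {
  "series": [
    [0.5,0.2,0,0,0.4],
    [0.5,0.2,0,0,0.4],
    [0.5,0.2,0,0,0.4],
    [0.5,0.2,2,0,0.4],
    [0.5,0.2,3,0,0.4],
    [0.5,0.2,3,0,0.4]
  ]
}}

```text
clock: 30.15
eef_pos: [492.3, -245.9, 167.8]
tool_rot: [-3.141, 0.002, -0.197]
force: [0.1, -0.3, -0.3]
width: 51.2
```

```bash
python3 -c "
from h import *
np.set_printoptions(precision=1,suppress=True)
s=status.read_state();d=get('wrist');print(s['eef_pos'],s['width'],blob(d,'vi'),delta(491.7,-245,141.5,-.197))"
```

```text
[ 492.3 -245.9  167.8] 51.1505947968269 (array([314.1, 216.7]), array([ 291,  138,   47,  158, 7048], dtype=int32)) [-0.1 -0.1  2.7  0. ]
```

{"method": "play_rows", "body": {
  "series": [
    [-0.1,-0.1,1.5,0,0.4],
    [-0.1,-0.1,2.6,0,0.4],
    [-0.1,-0.1,2.6,0,0.4],
    [-0.1,-0.1,2.6,0,1],
    [-0.1,-0.1,2.6,0,1],
    [-0.1,-0.1,2.6,0,1],
    [-0.1,-0.1,2.6,0,1],
    [-0.1,-0.1,2.6,0,1]
  ]
}}

```text
clock: 31.0
eef_pos: [492.5, -245.8, 143.4]
tool_rot: [3.141, -0.001, -0.197]
force: [-1.1, 0.3, 5.6]
width: 30.9
```

{"method": "play_rows", "body": {
  "series": [
    [0,0,0,0,1],
    [0,0,-1,0,1],
    [0,0,-3,0,1],
    [0,0,-6,0,1],
    [0,0,-9,0,1],
    [0,0,-11,0,1],
    [0,0,-11,0,1],
    [0,0,-11,0,1]
  ]
}}

```text
clock: 31.8
eef_pos: [492.1, -244.8, 252.3]
tool_rot: [-3.141, 0.0, -0.196]
force: [-0.1, -0.4, -2.4]
width: 30.7
```

```bash
python3 -c "
from h import *
s=status.read_state();d=get('wrist');print(s['eef_pos'],s['force'],blob(d,'vi'),delta(553,87,252,.172))"
```

```text
[ 492.05828757 -244.76883593  252.32261002] [-0.09118039 -0.38879236 -2.35133435] (array([314.21247216, 231.18752784]), array([ 287,  143,   55,  176, 8980], dtype=int32)) [ -0.45 -33.71  -0.04 -21.11]
```

{"method": "play_rows", "body": {
  "series": [
    [0,0,-3,0,1],
    [0,0,-6,-4,1],
    [0,-3,-6.5,-8,1],
    [0,-7,-6.5,-12,1],
    [0,-11.5,-6.5,-16,1],
    [0,-16,-6.5,-21,1],
    [0,-20.5,-6.5,-21,1],
    [0,-25,-6.5,-21,1]
  ]
}}

```text
clock: 32.65
eef_pos: [540.3, 1.8, 316.1]
tool_rot: [-3.141, 0.003, 0.17]
force: [0.4, 0.1, -1.7]
width: 30.7
```

```bash
python3 -c "
from h import *
s=status.read_state();print(s['eef_pos'],s['force'],delta(553.5,82,312,.172))"
```

```text
[540.33762996   1.82252203 316.1138481 ] [ 0.39302782  0.12296485 -1.6901875 ] [ 2.65 -7.68  0.41 -0.13]
```

{"method": "play_rows", "body": {
  "series": [
    [1,-3,0,0,1],
    [2.5,-6,0,0,1],
    [2.8,-7.7,0,0,1],
    [2.8,-7.7,3,0,1],
    [2.8,-7.7,7,0,1],
    [2.8,-7.7,11,0,1],
    [2.8,-7.7,13,0,1],
    [2.8,-7.7,13,0,1]
  ]
}}

```text
clock: 33.45
eef_pos: [552.2, 80.4, 183.3]
tool_rot: [3.142, 0.01, 0.17]
force: [0.5, 0.4, -3.2]
width: 31.1
```

```bash
python3 -c "
from h import *
s=status.read_state();print(s['eef_pos'],s['force'],delta(555,82,170,.172))"
```

```text
[552.22400673  80.36981309 183.27664829] [ 0.5470903   0.41108547 -3.16835368] [ 0.3  -0.11  1.33 -0.14]
```

{"method": "play_rows", "body": {
  "series": [
    [0.2,0,0.7,0,1],
    [0.2,0,1.2,0,1],
    [0.2,0,1.2,0,1],
    [0.2,0,1.2,0,1],
    [0.2,0,1.2,0,1]
  ]
}}

```text
clock: 33.95
eef_pos: [558.1, 80.8, 176.4]
tool_rot: [-3.141, -0.001, 0.17]
force: [0.2, 1.2, -1.8]
width: 31.1
```

```bash
python3 -c "
from h import *
s=status.read_state();print(s['eef_pos'],s['tool_rot'],s['force'],delta(555,82,170,.172),delta(523.7,263.1,170,.172))
d=get('wrist');t=get('side');print(blob(d,'vi'),blob(t,'vi'))"
```

```text
[558.05124145  80.8364911  176.42770365] [-3.14138913e+00 -1.28192193e-03  1.69794326e-01] [ 0.23570989  1.18388529 -1.75650504] [-0.28 -0.17  0.64 -0.13] [ -0.31 -18.54   0.64  -0.13]
(array([313.8500621 , 232.60675172]), array([ 287,  143,   55,  176, 8857], dtype=int32)) (array([313.1122449 , 157.13265306]), array([304, 150,  20,  19,  98], dtype=int32))
```

{"method": "play_rows", "body": {
  "series": [
    [-0.3,0,0.4,0,1],
    [-0.3,0,0.6,0,1],
    [-0.3,0,0.6,0,1],
    [-0.3,0,0.6,0,1],
    [-0.3,0,0.6,0,1]
  ]
}}

```text
clock: 34.55
eef_pos: [554.8, 80.3, 169.7]
tool_rot: [3.142, -0.0, 0.17]
force: [-0.1, -0.1, -2.0]
width: 30.9
```

{"method": "play_rows", "body": {
  "series": [
    [0,-1,0,0,1],
    [0,-2,0,0,1],
    [0,-3,0,0,1],
    [0,-4,0,0,1],
    [0,-5,0,0,1],
    [0,-6,0,0,1],
    [0,-7,0,0,1],
    [0,-7,0,0,1]
  ]
}}

```text
clock: 35.35
eef_pos: [542.4, 151.6, 169.5]
tool_rot: [-3.14, 0.0, 0.173]
force: [0.2, -0.1, -2.8]
width: 31.0
```

```bash
python3 -c "
from h import *
s=status.read_state();print(s['eef_pos'],s['tool_rot'],s['force'],delta(523.7,263.1,170,.172))"
```

```text
[542.38608418 151.61239169 169.51328296] [-3.14042215e+00  3.92609472e-04  1.72675717e-01] [ 0.17430889 -0.14247594 -2.80680479] [  0.07 -11.3   -0.05   0.04]
```

{"method": "play_rows", "body": {
  "series": [
    [0,-1,0,0,1],
    [0,-2.5,0,0,1],
    [0,-4.5,0,0,1],
    [0,-6.5,0,0,1],
    [0,-8.5,0,0,1],
    [0,-10.3,0,0,1],
    [0,-11.2,0,0,1],
    [0,-11.2,0,0,1]
  ]
}}

```text
clock: 36.15
eef_pos: [523.2, 261.8, 169.5]
tool_rot: [-3.141, 0.0, 0.173]
force: [-0.1, 0.3, -0.9]
width: 30.9
```

{"method": "play_rows", "body": {
  "series": [
    [0,0,0.3,0,1],
    [0,0,0.7,0,1],
    [0,0,1,0,1],
    [0,0,1.1,0,1],
    [0,0,1.1,0,1]
  ]
}}

```text
clock: 36.65
eef_pos: [523.9, 259.2, 158.5]
tool_rot: [3.141, 0.001, 0.169]
force: [0.8, 0.1, -1.9]
width: 30.5
```

```bash
python3 -c "
from h import *
s=status.read_state();print(s['eef_pos'],s['tool_rot'],s['force'],delta(523.7,263.1,155,.172))"
```

```text
[523.94107083 259.15183537 158.46993758] [3.14140883e+00 5.23021655e-04 1.69012628e-01] [ 0.79525381  0.09042112 -1.94670809] [ 0.04 -0.39  0.35 -0.17]
```

{"method": "play_rows", "body": {
  "series": [
    [0,-0.3,0.1,0,1],
    [0,-0.3,0.2,0,1],
    [0,-0.3,0.2,0,1],
    [0,-0.3,0.2,0,1]
  ]
}}

```text
clock: 37.05
eef_pos: [523.6, 263.1, 157.3]
tool_rot: [-3.141, -0.001, 0.17]
force: [-1.7, 1.0, 3.7]
width: 30.9
```

{"method": "play_rows", "body": {
  "series": [
    [0,0,0.1,0,1],
    [0,0,0.2,0,1],
    [0,0,0.2,0,1]
  ]
}}

```text
clock: 37.35
eef_pos: [523.7, 263.1, 157.2]
tool_rot: [-3.139, -0.001, 0.17]
force: [-5.2, 0.1, 19.6]
width: 31.2
```

{"method": "play_rows", "body": {
  "series": [
    [0,0,-0.1,0,0.4],
    [0,0,-0.1,0,0.4],
    [0,0,-0.1,0,0.4],
    [0,0,-0.1,0,0.4],
    [0,0,-1,0,0.4],
    [0,0,-4,0,0.4],
    [0,0,-8,0,0.4],
    [0,0,-12,0,0.4]
  ]
}}

```text
clock: 38.15
eef_pos: [523.3, 262.2, 276.3]
tool_rot: [3.141, 0.001, 0.169]
force: [0.6, -0.8, 0.3]
width: 51.7
```

```bash
python3 -c "
from h import *
import pickle
T,S=pickle.load(open('cal.pkl','rb'))
s=status.read_state();print(s['eef_pos'],delta(475.7,-328.5,275,-.197))
t=get('side');d=get('wrist');print(blob(t,'vi'),blob(S,'vi'),blob(d,'vi'))"
```

```text
[523.25330612 262.24428589 276.26497816] [-14.64  57.43   0.13  20.99]
(array([299.01176471, 121.65882353]), array([287, 117,  29,  16,  85], dtype=int32)) (array([298.9047619, 121.8452381]), array([287, 117,  29,  16,  84], dtype=int32)) (array([313.87177003, 185.29909561]), array([ 299,  131,   31,  109, 3096], dtype=int32))
```

{"method": "play_rows", "body": {
  "series": [
    [-1,4,0,4,0.4],
    [-2,9,0,8,0.4],
    [-3,14,0,12,0.4],
    [-5,19,0,16,0.4],
    [-6,24,0,21,0.4],
    [-7,29,0,21,0.4],
    [-9,34,0,21,0.4],
    [-10,39,0,21,0.4]
  ]
}}

```text
clock: 39.05
eef_pos: [490.3, -128.0, 274.8]
tool_rot: [-3.141, 0.001, -0.197]
force: [1.0, 0.5, -0.3]
width: 51.5
```

```bash
python3 -c "
from h import *
s=status.read_state();print(s['eef_pos'],delta(475.7,-328.5,200,-.197))"
```

```text
[ 490.3246603  -128.03891148  274.76168692] [ 2.48 19.95  7.48  0.02]
```

{"method": "play_rows", "body": {
  "series": [
    [0.5,4,0,0,0.4],
    [1,9,0,0,0.4],
    [2,14,0,0,0.4],
    [2.5,18,0,0,0.4],
    [2.5,19.7,0,0,0.4],
    [2.5,19.7,3,0,0.4],
    [2.5,19.7,6,0,0.4],
    [2.5,19.7,6,0,0.4]
  ]
}}

```text
clock: 39.85
eef_pos: [475.4, -322.6, 211.3]
tool_rot: [-3.138, 0.007, -0.197]
force: [-0.5, 1.0, 0.0]
width: 51.3
```

{"method": "play_rows", "body": {
  "series": [
    [0,0,1,0,0.4],
    [0,0,2,0,0.4],
    [0,0,3,0,0.4],
    [0,0,3,0,0.4]
  ]
}}

```text
clock: 40.25
eef_pos: [477.2, -323.8, 183.8]
tool_rot: [-3.141, 0.002, -0.196]
force: [0.2, 0.2, 0.4]
width: 51.1
```

```bash
python3 -c "
from h import *
s=status.read_state();d=get('wrist');print(s['eef_pos'],s['tool_rot'],blob(d,'te'),delta(475.7,-328.5,141,-.197))"
```

```text
[ 477.15927915 -323.79245005  183.77885304] [-3.14068903e+00  1.56112756e-03 -1.96412593e-01] (array([321.65628914, 211.90141349]), array([ 302,  136,   42,  147, 5589], dtype=int32)) [-0.08  0.46  4.34  0.03]
```

{"method": "play_rows", "body": {
  "series": [
    [-0.1,0.4,0,0,0.4],
    [-0.1,0.4,2,0,0.4],
    [-0.1,0.4,4.2,0,0.4],
    [-0.1,0.4,4.2,0,0.4],
    [-0.1,0.4,4.2,0,1],
    [-0.1,0.4,4.2,0,1],
    [-0.1,0.4,4.2,0,1],
    [-0.1,0.4,4.2,0,1]
  ]
}}

```text
clock: 41.1
eef_pos: [476.0, -329.0, 143.9]
tool_rot: [3.141, -0.002, -0.197]
force: [-1.7, -0.4, 4.7]
width: 31.0
```

{"method": "play_rows", "body": {
  "series": [
    [0,0,0,0,1],
    [0,0,-1,0,1],
    [0,0,-3,0,1],
    [0,0,-7,0,1],
    [0,0,-11,0,1],
    [0,0,-15,0,1],
    [0,0,-17,0,1],
    [0,0,-17,0,1]
  ]
}}

```text
clock: 41.9
eef_pos: [476.9, -329.4, 316.1]
tool_rot: [3.139, -0.006, -0.196]
force: [0.2, -0.8, -3.2]
width: 30.9
```

```bash
python3 -c "
from h import *
s=status.read_state();d=get('wrist');print(s['eef_pos'],s['force'],s['clock'],blob(d,'te'),delta(555,82,312,.172))"
```

```text
[ 476.88301679 -329.36294136  316.09902547] [ 0.20858895 -0.77829621 -3.22723636] 41.9 (array([312.57905138, 235.28952569]), array([ 288,  143,   53,  176, 8096], dtype=int32)) [ -0.26 -41.77   0.17 -21.1 ]
```

{"method": "play_rows", "body": {
  "series": [
    [0,-2,0,-3,1],
    [0,-6,0,-7,1],
    [0,-11,0,-12,1],
    [0,-16,0,-17,1],
    [0,-21,0,-21,1],
    [0,-26,0,-21,1],
    [0,-30,0,-21,1],
    [0,-33,0,-21,1]
  ]
}}

```text
clock: 42.75
eef_pos: [539.2, -0.4, 310.4]
tool_rot: [-3.14, 0.004, 0.174]
force: [1.2, 0.0, -1.8]
width: 30.6
```

```bash
python3 -c "
from h import *
s=status.read_state();print(s['eef_pos'],s['force'],delta(556,78,312,.172))"
```

```text
[ 5.39160723e+02 -3.62328999e-01  3.10377241e+02] [ 1.21164513  0.02220132 -1.7891448 ] [ 3.01 -7.43 -0.16  0.09]
```

{"method": "play_rows", "body": {
  "series": [
    [1,-3,0,0,1],
    [2.5,-6,0,0,1],
    [3,-7.6,0,0,1],
    [3,-7.6,3,0,1],
    [3,-7.6,7,0,1],
    [3,-7.6,11,0,1],
    [3,-7.6,13,0,1],
    [3,-7.6,13,0,1]
  ]
}}

```text
clock: 43.55
eef_pos: [553.4, 74.5, 178.8]
tool_rot: [3.141, 0.009, 0.169]
force: [-0.2, 0.2, -2.3]
width: 31.2
```

{"method": "play_rows", "body": {
  "series": [
    [0,0,0.5,0,1],
    [0,0,1,0,1],
    [0,0,1,0,1],
    [0,0,1,0,1],
    [0,0,1,0,1]
  ]
}}

```text
clock: 44.05
eef_pos: [557.4, 75.5, 173.4]
tool_rot: [-3.141, -0.001, 0.17]
force: [-0.8, -0.9, -2.1]
width: 30.9
```

```bash
python3 -c "
from h import *
s=status.read_state();print(s['eef_pos'],s['tool_rot'],s['force'],delta(555.5,79,170,.172),delta(537.5,186.5,170,.172))"
```

```text
[557.37839949  75.46446771 173.41353994] [-3.14146341e+00 -1.28499892e-03  1.69904015e-01] [-0.76733331 -0.88212145 -2.07313431] [-0.13 -0.38  0.34 -0.12] [ -0.08 -11.28   0.34  -0.12]
```

{"method": "play_rows", "body": {
  "series": [
    [-0.1,0,0.2,0,1],
    [-0.1,0,0.3,0,1],
    [-0.1,-1,0.3,0,1],
    [-0.1,-2,0.3,0,1],
    [-0.1,-3,0.3,0,1],
    [-0.1,-4,0.3,0,1],
    [-0.1,-5,0.3,0,1],
    [-0.1,-6,0.3,0,1]
  ]
}}

```text
clock: 44.85
eef_pos: [545.6, 135.5, 169.7]
tool_rot: [-3.142, 0.0, 0.17]
force: [-0.7, 0.4, -2.3]
width: 30.8
```

```bash
python3 -c "
from h import *
s=status.read_state();print(s['eef_pos'],s['tool_rot'],s['force'],delta(537.5,186.5,170,.172))"
```

```text
[545.61593105 135.52892381 169.71161112] [-3.14150528e+00  5.24571445e-05  1.70371990e-01] [-0.70911057  0.41229615 -2.29557481] [ 0.06 -5.16 -0.03 -0.09]
```

{"method": "play_rows", "body": {
  "series": [
    [0,-1,0,0,1],
    [0,-2,0,0,1],
    [0,-3,0,0,1],
    [0,-4,0,0,1],
    [0,-5,0,0,1],
    [0,-5.1,0,0,1],
    [0,-5.1,0,0,1],
    [0,-5.1,0,0,1]
  ]
}}

```text
clock: 45.65
eef_pos: [537.4, 183.9, 169.8]
tool_rot: [3.141, -0.0, 0.169]
force: [-0.2, -0.1, -2.0]
width: 30.5
```

{"method": "play_rows", "body": {
  "series": [
    [0,0,0.3,0,1],
    [0,0,0.7,0,1],
    [0,0,1,0,1],
    [0,0,1.1,0,1],
    [0,0,1.1,0,1],
    [0,0,1.1,0,1]
  ]
}}

```text
clock: 46.25
eef_pos: [537.3, 184.6, 158.8]
tool_rot: [3.142, -0.0, 0.17]
force: [-0.2, -0.2, -1.9]
width: 30.9
```

```bash
python3 -c "
from h import *
s=status.read_state();print(delta(537.5,186.5,156,.172))"
```

```text
[ 0.05 -0.19  0.28 -0.13]
```

{"method": "play_rows", "body": {
  "series": [
    [0,-0.2,0.1,0,1],
    [0,-0.2,0.2,0,1],
    [0,-0.2,0.2,0,1]
  ]
}}

```text
clock: 46.55
eef_pos: [537.2, 186.5, 157.8]
tool_rot: [-3.141, -0.001, 0.17]
force: [-2.5, -0.6, 6.0]
width: 30.8
```

{"method": "play_rows", "body": {
  "series": [
    [0,0,0.1,0,1],
    [0,0,0.2,0,1],
    [0,0,0.2,0,1]
  ]
}}

```text
clock: 46.85
eef_pos: [537.2, 186.5, 157.7]
tool_rot: [-3.14, -0.001, 0.17]
force: [-5.5, -2.4, 20.7]
width: 31.1
```

{"method": "play_rows", "body": {
  "series": [
    [0,0,-0.1,0,0.4],
    [0,0,-0.1,0,0.4],
    [0,0,-0.1,0,0.4],
    [0,0,-0.1,0,0.4],
    [0,0,-1,0,0.4],
    [0,0,-4,0,0.4],
    [0,0,-8,0,0.4],
    [0,0,-12,0,0.4]
  ]
}}

```text
clock: 47.65
eef_pos: [536.6, 186.3, 276.2]
tool_rot: [3.141, 0.001, 0.169]
force: [0.6, 0.2, -0.2]
width: 51.3
```

{"method": "play_rows", "body": {
  "series": [
    [-10,5,-3,0,0.4],
    [-10,5,-3,0,0.4],
    [-10,5,-3,0,0.4],
    [-10,5,-3,0,0.4],
    [-10,5,-3,0,0.4],
    [-10,5,-3,0,0.4],
    [-10,5,-3,0,0.4],
    [-10,5,-3,0,0.4]
  ]
}}

```text
clock: 48.45
eef_pos: [447.2, 120.8, 304.2]
tool_rot: [3.141, 0.001, 0.17]
force: [-0.3, 0.5, -0.1]
width: 51.1
```

```bash
python3 -c "
from h import *
import pickle
np.set_printoptions(precision=1,suppress=True)
T,S=pickle.load(open('cal.pkl','rb'))
s=status.read_state();print(s['eef_pos'],s['force'])
t=get('side');p=get('top')
for k in HSV: print(k,blob(t,k)[0],blob(S,k)[0],'top',blob(p,k),blob(T,k))
print('orange top z155',plane(p,*blob(p,'or')[0],155))
for a,b,n in((t,S,'side'),(p,T,'top')): 
  for nm,lo,hi in(('bluecap',(105,150,60),(122,255,255)),('yellow',(18,150,90),(30,255,255))):
    f=lambda d:[x.round(1) for x in (lambda r:(r[3][1:][r[2][1:,4]>15]))(cv2.connectedComponentsWithStats(cv2.inRange(cv2.cvtColor(d['img'],cv2.COLOR_RGB2HSV),lo,hi)))]
    print(n,nm,f(a)[:5],f(b)[:5])"
```

```text
[447.2 120.8 304.2] [-0.3  0.5 -0.1]
or [305.  202.3] [291.9 109.2] top (array([353. , 227.6]), array([347, 206,  12,  43, 414], dtype=int32)) (array([193.2, 224.6]), array([186, 203,  18,  43, 410], dtype=int32))
vi [301.  120.3] [298.9 121.8] top (array([220.5, 205.1]), array([216, 197,  10,  18, 137], dtype=int32)) (array([222.4, 218.9]), array([216, 197,  17,  44, 417], dtype=int32))
te [445.7 222.3] [307.1 136.9] top (array([252., 203.]), array([247, 192,  11,  22, 168], dtype=int32)) (array([254. , 213.2]), array([247, 191,  17,  44, 372], dtype=int32))
orange top z155 [493.7 -52.8 155. ]
side bluecap [array([256.5, 119. ]), array([379.1, 341.9])] [array([256.8, 119. ]), array([379.1, 342. ])]
side yellow [array([363.2, 188.5]), array([258.4, 298.7]), array([262.4, 321.7])] [array([363.3, 188.5]), array([258.4, 298.6]), array([262.5, 321.7])]
top bluecap [array([103.8,  93.2]), array([447.3, 183.5]), array([447.9, 192.9])] [array([447.3, 183.5]), array([448.3, 192.9]), array([195.5, 272.9])]
top yellow [array([112.1,  90.1]), array([299.2, 169.9]), array([429.7, 274. ])] [array([112.1,  90. ]), array([301.5, 167.9]), array([295.4, 171. ]), array([429.7, 274. ])]
```

{"method": "play_rows", "body": {
  "series": [
    [0,5,-5,0,0.4],
    [0,10,-10,0,0.4],
    [0,15,-10,0,0.4],
    [0,20,-10,0,0.4],
    [0,25,-10,0,0.4],
    [0,25,-10,0,0.4],
    [0,25,-10,0,0.4],
    [0,25,-10,0,0.4]
  ]
}}

```text
clock: 49.35
eef_pos: [488.9, -126.5, 404.4]
tool_rot: [-3.141, 0.001, 0.168]
force: [0.8, 0.4, -0.3]
width: 51.2
```

```bash
python3 -c "
from h import *
import pickle
np.set_printoptions(precision=1,suppress=True)
T,S=pickle.load(open('cal.pkl','rb'))
t=get('side');p=get('top')
for k in ('vi','te'): print(k,blob(t,k),blob(S,k),'top',blob(p,k),blob(T,k))
from cell import order
s=status.read_state();print(s['eef_pos'],np.abs(s['qd']).max(),s['force'])"
```

```text
vi (array([291. , 125.6]), array([287, 121,  10,  12,  35], dtype=int32)) (array([298.9, 121.8]), array([287, 117,  29,  16,  84], dtype=int32)) top (array([222.2, 219. ]), array([216, 197,  17,  44, 411], dtype=int32)) (array([222.4, 218.9]), array([216, 197,  17,  44, 417], dtype=int32))
te (array([316.4, 133.2]), array([311, 132,  13,   3,  32], dtype=int32)) (array([307.1, 136.9]), array([293, 132,  33,  18,  98], dtype=int32)) top (array([253.9, 213.6]), array([247, 192,  16,  44, 375], dtype=int32)) (array([254. , 213.2]), array([247, 191,  17,  44, 372], dtype=int32))
[ 489.1 -124.6  404.3] 0.014099273225198381 [-0.2  0.7  0.2]
```

Both spools are back within half a pixel of where they hung in the top view, so I'm handing in.

```bash
python3 -c "
from cell import order
print(order.finish_job())"
```

```text
the job is handed in; nothing more can be done
None
```

I parked teal and violet on the stand, stood the orange spool on the dryer rollers, then hung violet and teal back on the tube. I handed the job in at about 49.5 s of the 147 s; the system gave no verdict.

**Last checks:**
- **Violet and teal:** in the top view both colour blobs are within about 0.5 px of their starting positions, roughly 1–2 mm. In the last side picture the arm hid part of both spools, so it could not confirm them. The side blob for violet had matched to 0.2 px just after I hung it; teal has no clear side view.
- **Orange spool:** it was last measured at about (494, −53) mm, against a dryer centre of about (497, −53) mm. That puts it within about 3 mm along x. The wrist and side pictures showed it standing between the dryer walls.
- **Bottle, glue stick and nozzle jar:** the bottle's cap, the glue stick and the jar lid are unmoved in the side view, within about 0.3 px. In the top view the bottle's cap was hidden at that moment. The jar lid came out as one blob where there had been two, at much the same place.
- **Bracket:** I did not measure it at the end. The arm never worked near it.
- **Arm:** it ended clear of everything, with less than 1 N on the wrist.

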